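# Load and lock the pressure curing pot

## Task

Load the curing pot and lock it: turn its ring anticlockwise (seen from above) until it is fully open, and stand every plaster model lying on the bench, teeth up and squared up, in an outline of its own shape on the pot's plate (the arch model in the large one, each narrow section model in any narrow one, either way round). Then set the clear lid level on its seat with its two lugs on the dark marks, and turn the ring clockwise a quarter turn until it clicks locked. Leave the spatula, paste pot, jar and mug where they are.

Things in the scene. Friction and masses are not known exactly. Their poses are not given: they have to be found in the camera images.
- pot: the curing pot, fixed, 260 mm across; origin under its centre on the bench, z up. Pale plate of radius 92 mm with a shoulder 10 mm high; round it, 12 mm above the bench, is the flat seat for the lid, with a dark bar-shaped mark for each lid lug at radius 108 mm on the pot's +x and -x sides. A small block stands on its -x side, out to radius 158 mm, 28 mm high
- pot_centre (a point): centre of the top of the pot's loading plate, on the pot's axis, 22 mm above the bench; its axes are the pot's
- ring (a joint): steel bayonet ring round the pot, turning about its axis (outer radius 126 mm, inner 117, top 27 mm above the bench): 0 = fully open, 1.571 = locked, growing clockwise seen from above. A spring (up to 0.35 N m, friction 0.1) swings it back towards open (to about 0.1) when it is let go before about 1.1 rad, and snaps it home to 1.571 once past about 1.4 rad. It takes about 1 to 4 N at a post
- ring_tab (a point): one of the ring's two opposite inward tabs (each 40 degrees wide, reaching in to radius 107 mm, 21 to 27 mm above the bench). Ring open: the tabs stand on the pot's +y and -y sides, out of the lid lugs' way; locked: on the +x and -x sides, over the lugs
- post_left (a point): middle of one of the ring's two upright black posts (14 mm diameter, from 24 to 66 mm above the bench; this point is 48 mm above the bench), 134 mm from the pot's axis; it stands 135 degrees anticlockwise from the pot's +x when the ring is open and 45 degrees when it is locked
- post_right (a point): the same for the other post, on the opposite side of the ring (-45 degrees from the pot's +x when open, -135 degrees when locked)
- lid: clear round cover, outer radius 102 mm, inner radius 98 mm, 350 g, open below; origin at the centre of its underside; clear top 48 mm above it. Two black lugs, 40 degrees wide and 6 mm high, stick out to radius 112 mm at its lower edge on its +x and -x sides; it fits either way round. Seated, its underside is 12 mm above the bench
- lid_grip (a point): middle of the lid's black bar grip (80 mm long along the lid's y, 14 mm wide, 18 mm high), 69 mm above the lid's underside on its axis; 59 mm above pot_centre when the lid is seated
- arch_centre (a point): full-arch plaster dental model, 57 mm (its x) by 66 mm (its y), plain base 16 mm high, teeth to 28 mm, 140 g; the point is in the middle of the base, 8 mm above its underside. None when absent
- section_1_centre (a point): narrow plaster section model, a bar 52 mm long (its x) by 23 mm wide (its y), plain base 16 mm high with a row of teeth on top to 24 mm, 60 g; the point is the centre of the base, 8 mm above its underside. There are up to three alike; one that is absent reads None
- section_2_centre (a point): narrow plaster section model, a bar 52 mm long (its x) by 23 mm wide (its y), plain base 16 mm high with a row of teeth on top to 24 mm, 60 g; the point is the centre of the base, 8 mm above its underside. There are up to three alike; one that is absent reads None
- section_3_centre (a point): narrow plaster section model, a bar 52 mm long (its x) by 23 mm wide (its y), plain base 16 mm high with a row of teeth on top to 24 mm, 60 g; the point is the centre of the base, 8 mm above its underside. There are up to three alike; one that is absent reads None
- spot_arch (a point): centre of the large rectangular outline, 59 x 68 mm (short side along the pot's x), drawn on the plate for the arch model; the point lies on the plate's top, its axes are the pot's. The four outlines stand in a row along the pot's y with 6 to 8 mm between them, so a model is best held by its two faces that look along the pot's x
- spot_n1 (a point): centre of a narrow rectangular outline, 54 x 25 mm (long side along the pot's x), for one section model; the point lies on the plate's top, its axes are the pot's
- spot_n2 (a point): centre of a narrow rectangular outline, 54 x 25 mm (long side along the pot's x), for one section model; the point lies on the plate's top, its axes are the pot's
- spot_n3 (a point): centre of a narrow rectangular outline, 54 x 25 mm (long side along the pot's x), for one section model; the point lies on the plate's top, its axes are the pot's
- spatula: plaster spatula, 17 x 178 mm, lying along y behind the pot (bystander)
- paste_pot: round low pot with a lid, 65 mm across, 29 mm high, at the back right; origin under its centre (bystander)
- glaze_jar: small jar with a black cap, 41 mm across, 35 mm high, at the back; origin under its centre (bystander)
- coffee_mug: cream mug with a handle, 78 mm across, 101 mm high, at the back left; origin under its centre (bystander)
There are look-alikes about, which are no part of the job. Leave any purple or yellow look-alike of the part that bears section_3_centre alone.

How it is judged (in metres and radians):
On the way, in this order (a step that is already met when the one before it is completed fails the run):
1. the ring is turned fully open (value of joint ring below 0.12 rad), for 0.2 s.
2. every model stands in its outline and the lid is on its seat (horizontal distance between arch_centre and spot_arch below 0.008 m and angle between the x axis of arch_centre and the x axis of pot_centre, either way round below 0.15 rad and angle between each of arch_centre, section_1_centre, section_2_centre, section_3_centre's own z axis and vertical below 0.1 rad and z of arch_centre in the frame of pot_centre between 0.004 and 0.011 m and ((horizontal distance between section_1_centre and spot_n1 below 0.008 m and angle between the x axis of section_1_centre and the x axis of pot_centre, either way round below 0.15 rad) or (horizontal distance between section_1_centre and spot_n2 below 0.008 m and angle between the x axis of section_1_centre and the x axis of pot_centre, either way round below 0.15 rad) or (horizontal distance between section_1_centre and spot_n3 below 0.008 m and angle between the x axis of section_1_centre and the x axis of pot_centre, either way round below 0.15 rad)) and z of section_1_centre in the frame of pot_centre between 0.004 and 0.011 m and ((horizontal distance between section_2_centre and spot_n1 below 0.008 m and angle between the x axis of section_2_centre and the x axis of pot_centre, either way round below 0.15 rad) or (horizontal distance between section_2_centre and spot_n2 below 0.008 m and angle between the x axis of section_2_centre and the x axis of pot_centre, either way round below 0.15 rad) or (horizontal distance between section_2_centre and spot_n3 below 0.008 m and angle between the x axis of section_2_centre and the x axis of pot_centre, either way round below 0.15 rad)) and z of section_2_centre in the frame of pot_centre between 0.004 and 0.011 m and ((horizontal distance between section_3_centre and spot_n1 below 0.008 m and angle between the x axis of section_3_centre and the x axis of pot_centre, either way round below 0.15 rad) or (horizontal distance between section_3_centre and spot_n2 below 0.008 m and angle between the x axis of section_3_centre and the x axis of pot_centre, either way round below 0.15 rad) or (horizontal distance between section_3_centre and spot_n3 below 0.008 m and angle between the x axis of section_3_centre and the x axis of pot_centre, either way round below 0.15 rad)) and z of section_3_centre in the frame of pot_centre between 0.004 and 0.011 m and horizontal distance between lid_grip and pot_centre below 0.01 m and z of lid_grip in the frame of pot_centre below 0.064 m and angle between lid_grip's own z axis and vertical below 0.05 rad and angle between the x axis of lid_grip and the x axis of pot_centre, either way round below 0.4 rad), for 0.2 s.
3. the ring is turned until it clicks locked (value of joint ring above 1.48 rad), for 0.2 s.
At the end, for the whole second after the job is handed in: each model present stands upright on the plate within 8 mm and 0.15 rad (either way round) of an outline of its shape, the lid lies level on its seat within 10 mm of the pot's axis with its lugs within 0.4 rad of the marks, the ring is locked (over 1.48 rad) (all of step 2 and value of joint ring above 1.48 rad); the robot touches nothing.
It fails at once if the spatula is shoved away (over 30 mm) (distance of spatula from where it was at the start of the episode above 0.03 m).
It fails at once if the paste pot is shoved away (over 30 mm) (distance of paste_pot from where it was at the start of the episode above 0.03 m).
It fails at once if the glaze jar is shoved away (over 30 mm) (distance of glaze_jar from where it was at the start of the episode above 0.03 m).
It fails at once if the coffee mug is shoved away (over 30 mm) (distance of coffee_mug from where it was at the start of the episode above 0.03 m).
Of arch_model, section_1, section_2, section_3 only 3 to 4 are there at a start; the rules pass over those that are not, and their reading is None.
At some moment in a run one of lid, arch_model, section_1, section_2, section_3 may be knocked a few centimetres aside while the robot is not near it.
It also fails if it takes over 210 s, if anything falls off the work surface, if the arm or the gripper's body presses on something with over 40 N, if the wrist force passes 120 N, or if a joint passes its speed limit or range.

## Robot

A 6-joint arm with a two-finger parallel gripper is mounted at the origin on a cart in front of the work surface, level with it; the furniture and walls round the work are solid. World frame = base frame: x ahead of the robot, y to its left, z up, the work surface at z = 0. Lengths are in mm, angles in rad, forces in N, time in s.
With the tool pointing down it reaches from about 225 to 875 mm from the base axis. Payload 3.4 kg.
Tool frame: the origin (TCP) lies midway between the tips of the shut fingers; the grasp point (between the pads) lies 19 mm behind it; z points along the fingers, y is the direction in which the jaws open and shut (so a half turn about z gives the same grasp; the last joint's range is limited). The gripper opens to 85 mm and grips with 20 to 120 N. Pads are 22 mm wide; open, the fingers measure 114 mm over their backs; the gripper's body (76 mm by 85 mm) begins 54 mm behind the grasp point. The pads swing forward as they close: fully open they stand 13 mm farther back than shut.
Start: joints at [1.09, 0.276, 1.505, -0, 1.361, -0.121], TCP at [202.468, 538.209, 231.328] pointing down, gripper open.
Joint ranges: [-2.89, 2.89], [-0.75, 2.08], [0.22, 2.7], [-1.18, 4.32], [0.11, 2.71], [-2.7, 2.7]. Speed limits (rad/s): [2.57, 2.57, 3.14, 3.14, 3.14, 3.14].

## Interface

Orientations are given as a unit quaternion [w, x, y, z].
In Python, from plant import observe, get_image, hand_in gives the robot as it stands. The module is installed in compiled form; this text tells all that it offers.
- The arm moves only by the shell command python3 -m inch 'ROWS'. ROWS is JSON, a list of rows, each an object with "fingers": the opening in per cent of the stroke, from 0 (shut) to 100 (fully open); "offset": the shift along the tool's x, y, z in m, a list of three; "twist": the turn, a rotation vector about the tool's x, y, z in rad, a list of three. A call has 1 to 5 rows; each row is the pose to reach, as a shift and turn from the pose commanded when the call began, along the tool's axes at that moment; what a row does not reach only later rows make up. A row lasts 1/12 s, in which the tool goes at most 41.7 mm and 7.16 degrees, less where a joint would pass 70% of its speed; a pose out of reach is approached as far as the arm can. A call with a gripper value outside its range is refused whole. The fingers move at their own pace and stop on an object; the grip force is fixed at half the most. Time passes only in rows, so rows that repeat a pose let the fingers close. It gives the time, the measured TCP pose, the force and the opening at its end, in the units of the state.
- observe(): the state, without advancing time (a new reading comes with each control period).
- get_image(name): name is "scene" or "side" or "wrist"; returns a dict with "img" (480x640x3 uint8, red, green, blue), "camera_matrix" (3x3 intrinsics, pixels), "extrinsics" (4x4, takes a point from world to camera coordinates). Camera axes: x right, y up, looking along -z (the intrinsics and any distortion apply to the point x, -y, -z); pixel columns grow to the right and rows downward; lengths in mm; the calibration is good to about 2 mm. A picture is of the moment at which its call begins. There is no depth.
- hand_in(): hands the job in, once; it reports no verdict.
The state is a dict: "clock": time; "q": joint angles; "qvel": joint speeds; "effort": joint torques, N m; "tool_pos": TCP position; "orientation": TCP orientation; "contact_force": force on the tool from outside, world axes, zero at the start; "wrist_torque": the same for the moment, N m; "grip_width": opening from 0.0 (shut) to 1.0 (fully open).
Only numpy, scipy, OpenCV 4.12 (cv2) and the standard library are available. Lean on these libraries where they do the work, as an engineer would, in place of code of your own. Each camera call takes 0.05 s, during which the arm holds its last target.

## Working session

There is one attempt and no reset: what is moved stays moved. The work goes in short steps, Python scripts to look and compute and a shell command to move; the robot and the scene stay as the last step left them, time stands still between calls to the robot, and variables do not carry over. Pictures are saved under pics/ and viewed, and the job is handed in when it is done.

```bash
ls; mkdir -p pics; python3 - <<'E'
from plant import observe,get_image
import cv2,numpy as np
print(observe())
for n in["scene","side","wrist"]:
    d=get_image(n); cv2.imwrite(f"pics/{n}0.png",d["img"][:,:,::-1]); print(n,d["camera_matrix"],np.round(d["extrinsics"],3))
E
```

```text
pics
{'clock': 0.0, 'q': array([ 1.08998977e+00,  2.76577555e-01,  1.50614547e+00, -2.22274218e-05,
        1.36071302e+00, -1.21023541e-01]), 'qvel': array([ 0.00051414, -0.00069911,  0.00033162,  0.00103128,  0.00022104,
       -0.00085246]), 'effort': array([ 3.22916880e-03, -4.16754735e+01, -2.45807630e+01,  1.79751319e-04,
        1.08203245e-02, -2.79404254e-06]), 'tool_pos': array([202.21344756, 537.69080656, 230.44475372]), 'orientation': array([-2.62805817e-04,  1.78920465e-01,  9.83863109e-01, -8.83499002e-04]), 'contact_force': array([-0.74828224, -0.66962099,  0.2669712 ]), 'wrist_torque': array([ 0.04450766, -0.01376013,  0.0251644 ]), 'grip_width': 1.0033997692729435}
scene [[491.85307418   0.         324.69507811]
 [  0.         491.85307418 236.09196671]
 [  0.           0.           1.        ]] [[ 1.24000e-01 -9.92000e-01  2.10000e-02 -1.30362e+02]
 [ 6.27000e-01  9.50000e-02  7.74000e-01 -4.10686e+02]
 [-7.70000e-01 -8.30000e-02  6.33000e-01 -8.27738e+02]
 [ 0.00000e+00  0.00000e+00  0.00000e+00  1.00000e+00]]
side [[586.08012      0.         326.72304658]
 [  0.         586.08012    243.74843724]
 [  0.           0.           1.        ]] [[-8.110000e-01 -5.850000e-01  9.000000e-03  4.432400e+02]
 [ 2.370000e-01 -3.130000e-01  9.200000e-01 -2.044290e+02]
 [-5.350000e-01  7.480000e-01  3.930000e-01 -1.107436e+03]
 [ 0.000000e+00  0.000000e+00  0.000000e+00  1.000000e+00]]
wrist [[348.05519711   0.         314.17716089]
 [  0.         348.05519711 237.72011705]
 [  0.           0.           1.        ]] [[ 3.53000e-01  9.36000e-01 -1.00000e-03 -5.72192e+02]
 [-9.00000e-01  3.39000e-01 -2.75000e-01  3.41990e+01]
 [-2.57000e-01  9.80000e-02  9.61000e-01 -3.76946e+02]
 [ 0.00000e+00  0.00000e+00  0.00000e+00  1.00000e+00]]
```

View pics/scene0.png

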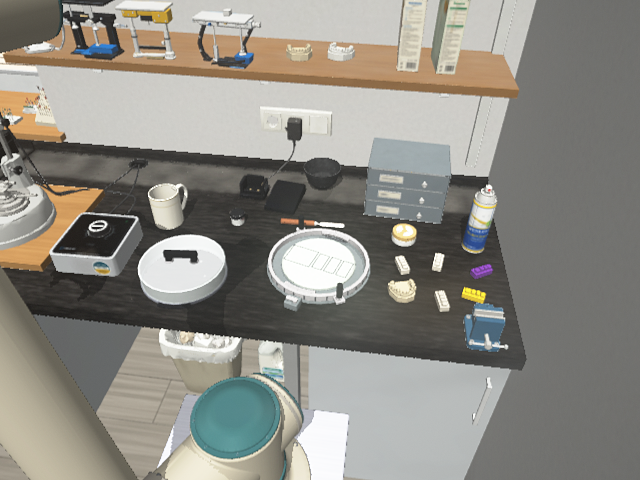

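View pics/side0.png

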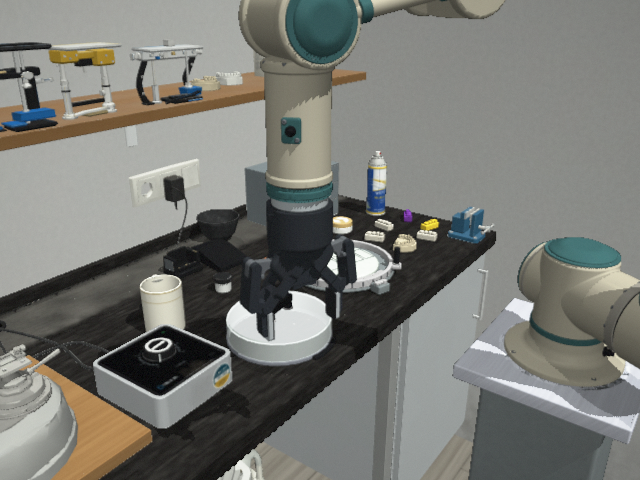

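View pics/wrist0.png

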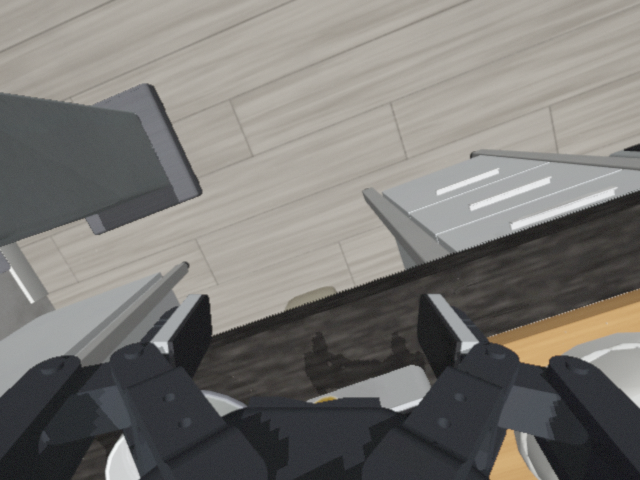

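```bash
cat > h.py <<'E'
import cv2,numpy as np
from plant import observe,get_image
from scipy.spatial.transform import Rotation as R
def ray(d,u,v):
    K=d["camera_matrix"];E=d["extrinsics"]
    c=np.array([(u-K[0,2])/K[0,0],-(v-K[1,2])/K[1,1],-1.])
    Rm=E[:3,:3];o=-Rm.T@E[:3,3];return o,Rm.T@c
def onz(d,u,v,z):
    o,r=ray(d,u,v);return o+r*(z-o[2])/r[2]
def proj(d,p):
    E=d["extrinsics"];K=d["camera_matrix"];c=E[:3,:3]@np.asarray(p,float)+E[:3,3]
    return np.array([K[0,2]+K[0,0]*c[0]/-c[2],K[1,2]+K[1,1]*-c[1]/-c[2]])
def tri(d1,p1,d2,p2):
    A=np.zeros((3,3));b=np.zeros(3)
    for d,p in((d1,p1),(d2,p2)):
        o,r=ray(d,*p);r=r/np.linalg.norm(r);M=np.eye(3)-np.outer(r,r);A+=M;b+=M@o
    return np.linalg.solve(A,b)
def rot():
    w,x,y,z=observe()["orientation"];return R.from_quat([x,y,z,w])
def crop(d,x0,y0,x1,y1,f,name):
    c=d["img"][y0:y1,x0:x1,::-1];cv2.imwrite("pics/"+name+".png",cv2.resize(c,None,fx=f,fy=f,interpolation=cv2.INTER_CUBIC))
def st():
    s=observe();r=rot()
    print(round(s["clock"],2),"tcp",np.round(s["tool_pos"],1),"x",np.round(r.as_matrix()[:,0],3),"z",np.round(r.as_matrix()[:,2],3),"F",np.round(s["contact_force"],1),"grip",round(s["grip_width"],3),"q",np.round(s["q"],2))
def go(p,yaw=None):
    """offset in tool axes to bring the TCP to world p (mm); twist about tool z so that the tool y axis points along yaw (rad), tool down"""
    s=observe();r=rot();o=r.inv().apply(np.asarray(p,float)-s["tool_pos"])/1000
    print("offset",np.round(o,4))
    if yaw is not None:
        best=None
        for k in(0,np.pi):
            y=np.array([np.cos(yaw+k),np.sin(yaw+k),0]);z=np.array([0,0,-1.]);T=np.stack([np.cross(y,z),y,z],1)
            t=(r.inv()*R.from_matrix(T)).as_rotvec()
            print("twist",np.round(t,3))
E
python3 - <<'E'
from h import *
d=get_image("scene")
crop(d,255,220,385,315,6,"pot0"); crop(d,380,245,500,320,6,"mod0");crop(d,130,225,240,310,6,"lid0")
E
```

```text
(no output)
```

View pics/pot0.png

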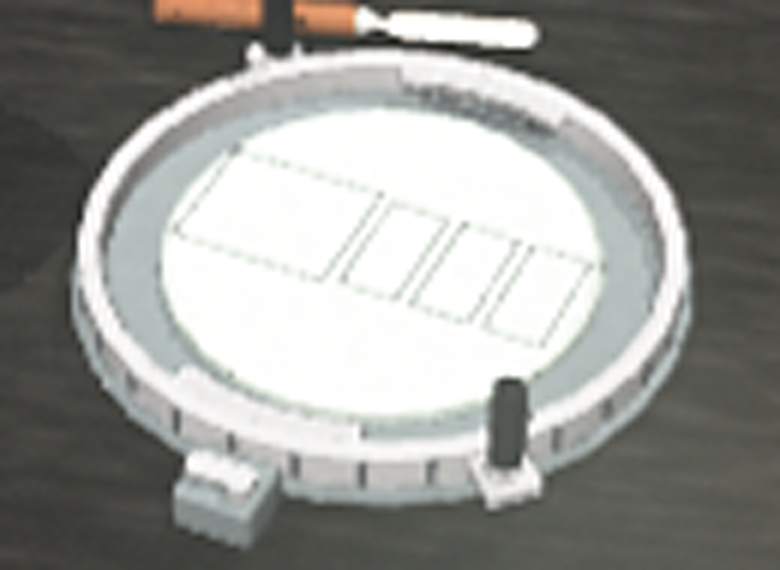

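View pics/mod0.png

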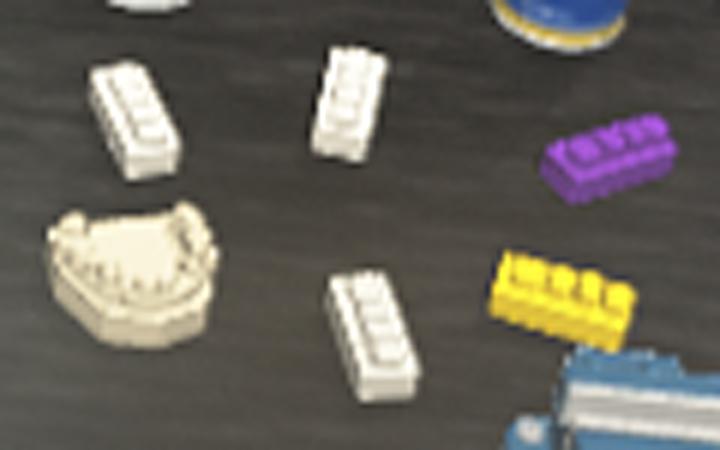

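View pics/lid0.png

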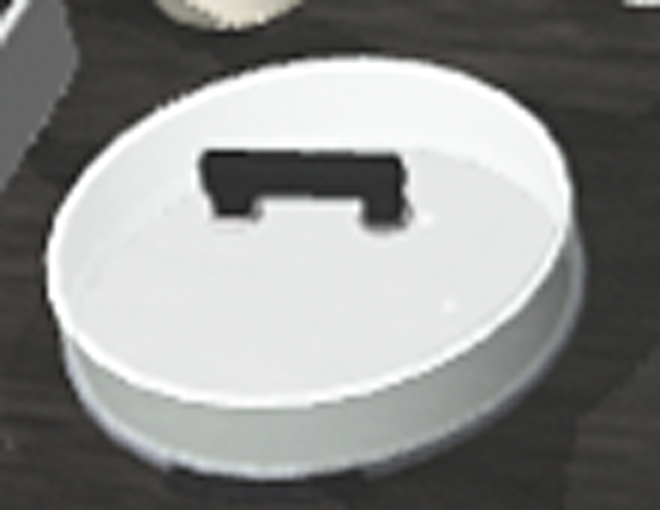

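Candidates for section models: white bars at (402,265), (438,262), (442,300); look-alikes purple at (482,270) and yellow at (474,295), to be left alone. The arch is at (402,290); models on the shelf at (300,52) and (340,51) are not on the bench. The close crop confirms the three white bars with teeth up. Pot posts appear at (340,290) and (301,224), the block at (293,300).

```bash
python3 - <<'E'
from h import *
d=get_image("scene"); s=get_image("side")
# pixels from the crop (6x) 
def P(x,y,ox,oy): return (x+.5)/6+ox-.5,(y+.5)/6+oy-.5
g=lambda x,y,z: onz(d,*P(x,y,255,220),z)
# plate: pale blob
im=d["img"].astype(int); m=(im.min(2)>225).astype(np.uint8); m[:225]=0;m[305:]=0;m[:,:262]=0;m[:,380:]=0
m=np.zeros_like(m)|m
n,l,stt,c=cv2.connectedComponentsWithStats(m,connectivity=4)
print([ (stt[i].tolist()) for i in range(1,n) if stt[i,4]>100])
# outline corners on plate z22
L=[(235,150),(382,190),(328,282),(175,232)]
N=[[(390,202),(448,217),(400,300),(342,282)],[(462,222),(520,240),(470,322),(412,304)],[(532,245),(592,262),(543,347),(485,330)]]
for q in [L]+N:
    w=np.array([g(x,y,22) for x,y in q]); print("c",np.round(w.mean(0),1),"sides",[round(np.linalg.norm(w[i]-w[(i+1)%4]),1) for i in range(4)], "ang x",np.round(np.degrees(np.arctan2(*( (w[0]-w[3])+(w[1]-w[2]))[1::-1])),1),"y",np.round(np.degrees(np.arctan2(*( (w[0]-w[1])+(w[3]-w[2]))[1::-1])),1))
print("block",np.round(g(222,468,28),1))
print("postF top",np.round(g(509,380,66),1),"base",np.round(g(505,462,27),1)); 
# ring outer outline fit: threshold top rim
E
```

```text
[[294, 229, 75, 63, 365], [268, 234, 68, 63, 407], [282, 238, 73, 51, 2782]]
c [552.6  -2.5  22. ] sides [np.float64(68.1), np.float64(61.6), np.float64(70.6), np.float64(57.8)] ang x -14.4 y 74.3
c [536.9 -53.4  22. ] sides [np.float64(26.0), np.float64(55.0), np.float64(25.9), np.float64(53.6)] ang x -14.0 y 75.4
c [528. -84.  22.] sides [np.float64(26.3), np.float64(54.3), np.float64(25.5), np.float64(54.6)] ang x -15.8 y 73.5
c [ 518.  -114.7   22. ] sides [np.float64(26.4), np.float64(55.3), np.float64(24.8), np.float64(55.3)] ang x -15.4 y 75.1
block [398.9  -5.3  28. ]
postF top [ 423.1 -110.5   66. ] base [ 418.4 -111.    27. ]
```

```bash
python3 - <<'E'
from h import *
def circ(P):
    A=np.c_[2*P,np.ones(len(P))];x=np.linalg.lstsq(A,(P**2).sum(1),rcond=None)[0];return x[:2],np.sqrt(x[2]+x[:2]@x[:2])
d=get_image("scene")
im=d["img"].astype(int); m=(im.min(2)>225).astype(np.uint8)*255
m[:225]=0;m[305:]=0;m[:,:262]=0;m[:,380:]=0
n,l,stt,c=cv2.connectedComponentsWithStats(m,connectivity=4)
i=1+np.argmax(stt[1:,4]); k=(l==i).astype(np.uint8)
ct=max(cv2.findContours(k,0,cv2.CHAIN_APPROX_NONE)[0],key=cv2.contourArea)[:,0]
P=np.array([onz(d,*p,22)[:2] for p in ct])
for _ in range(4):
    c,r=circ(P); e=abs(np.hypot(*(P-c).T)-r); P=P[e<max(2.,np.median(e)*2.5)]
print("plate",c,r,len(P))
# white rim component: outer ring at z27
m2=(im.min(2)>150).astype(np.uint8); m2[:228]=0; m2[310:]=0;m2[:,:262]=0;m2[:,375:]=0
ct=max(cv2.findContours(m2,0,cv2.CHAIN_APPROX_NONE)[0],key=cv2.contourArea)[:,0]
P=np.array([onz(d,*p,27)[:2] for p in ct]); P=P[P[:,0]>c[0]+20]
for _ in range(4):
    cc,r=circ(P); e=abs(np.hypot(*(P-cc).T)-r); P=P[e<max(1.5,np.median(e)*2.5)]
print("ring",cc,r,len(P))
E
```

```text
plate [533.28293533 -47.8152444 ] 90.25399148508096 146
ring [538.50601749 -47.65927001] 123.7261557809147 90
```

```bash
python3 - <<'E'
from h import *
d=get_image("scene")
def P(x,y): return (x+.5)/6+380-.5,(y+.5)/6+245-.5
g=lambda x,y,z: np.round(onz(d,*P(x,y),z),0)
for n,q in dict(a=(135,115),b=(350,95),c=(372,325),arch=(132,275)).items(): print(n,g(*q,12)[:2])
for n,q in dict(paste=(404,234),spatL=(282,221),spatR=(344,225),jar=(238,219),mug=(168,208)).items(): print(n,np.round(onz(d,*q,15 if n!='mug' else 50))[:2])
print("lid grip",np.round(onz(d,130+305/6,225+165/6,76)),)
# lid rim circle at z48
E
```

```text
a [ 568. -256.]
b [ 594. -347.]
c [ 460. -348.]
arch [ 474. -255.]
paste [ 685. -261.]
spatL [692.  74.]
spatR [700. -97.]
jar [683. 196.]
mug [658. 380.]
lid grip [460. 268.  76.]
```

```bash
python3 - <<'E'
from h import *
st(); go([418,-114,150],np.radians(-60))
d=get_image("wrist");print((-d["extrinsics"][:3,:3].T@d["extrinsics"][:3,3]))
E
```

```text
0.4 tcp [202.4 538.2 231.2] x [-0.936  0.352  0.   ] z [-0. -0. -1.] F [-0.2 -0.  -0.2] grip 1.0 q [ 1.09  0.28  1.51  0.    1.36 -0.12]
offset [-0.4314 -0.5345  0.0813]
twist [-0.     0.     2.258]
twist [-0.    -0.    -0.883]
[135.73457743 560.98505678 371.84635234]
```

```bash
python3 -m inch '[{"fingers":60,"offset":[-0.431,-0.534,0],"twist":[0,0,2.258]},{"fingers":60,"offset":[-0.431,-0.534,0],"twist":[0,0,2.258]},{"fingers":60,"offset":[-0.431,-0.534,0],"twist":[0,0,2.258]},{"fingers":60,"offset":[-0.431,-0.534,0],"twist":[0,0,2.258]},{"fingers":60,"offset":[-0.431,-0.534,0],"twist":[0,0,2.258]}]'; python3 -c "
from h import *
st(); go([418,-114,150],np.radians(-60))"
```

```text
clock: 0.87
tool_pos: [267.9, 338.7, 231.3]
orientation: [0.0, 0.475, 0.88, 0.0]
contact_force: [1.3, -0.0, 0.3]
grip_width: 0.601
0.87 tcp [267.9 338.7 231.3] x [-0.549  0.836 -0.   ] z [ 0.001  0.    -1.   ] F [ 1.3 -0.   0.3] grip 0.601 q [ 0.74  0.06  1.78 -0.    1.3   0.16]
offset [-0.4608 -0.1231  0.0814]
twist [ 1.000e-03 -0.000e+00  1.628e+00]
twist [ 0.000e+00  1.000e-03 -1.513e+00]
```

```bash
python3 -m inch '[{"fingers":60,"offset":[-0.461,-0.123,0],"twist":[0,0,1.628]},{"fingers":60,"offset":[-0.461,-0.123,0],"twist":[0,0,1.628]},{"fingers":60,"offset":[-0.461,-0.123,0],"twist":[0,0,1.628]},{"fingers":60,"offset":[-0.461,-0.123,0],"twist":[0,0,1.628]},{"fingers":60,"offset":[-0.461,-0.123,0],"twist":[0,0,1.628]}]'; python3 -c "
from h import *
st(); go([418,-114,230],np.radians(-60))"
```

```text
clock: 1.28
tool_pos: [334.5, 141.2, 231.7]
orientation: [0.0, 0.723, 0.691, 0.001]
contact_force: [0.0, 0.2, -0.6]
grip_width: 0.601
1.28 tcp [334.5 141.2 231.7] x [0.045 0.999 0.   ] z [ 0.001  0.    -1.   ] F [ 0.   0.2 -0.6] grip 0.601 q [ 0.21 -0.05  1.89  0.    1.3   0.25]
offset [-0.2512  0.0948  0.0017]
twist [ 1.000e-03 -1.000e-03  1.003e+00]
twist [ 1.000e-03  1.000e-03 -2.139e+00]
```

```bash
python3 -m inch '[{"fingers":60,"offset":[-0.251,0.095,0],"twist":[0,0,1.003]},{"fingers":60,"offset":[-0.251,0.095,0],"twist":[0,0,1.003]},{"fingers":60,"offset":[-0.251,0.095,0],"twist":[0,0,1.003]},{"fingers":60,"offset":[-0.251,0.095,0],"twist":[0,0,1.003]},{"fingers":60,"offset":[-0.251,0.095,0],"twist":[0,0,1.003]}]'; python3 -c "
from h import *
st(); go([418,-114,230],np.radians(-60))
d=get_image('wrist'); cv2.imwrite('pics/w1.png',d['img'][:,:,::-1])"
```

```text
clock: 1.7
tool_pos: [400.7, -56.7, 231.7]
orientation: [0.0, 0.9, 0.435, 0.001]
contact_force: [0.4, 1.5, -0.1]
grip_width: 0.602
1.7 tcp [400.7 -56.7 231.7] x [0.622 0.783 0.001] z [ 0.001 -0.    -1.   ] F [ 0.4  1.5 -0.1] grip 0.602 q [-0.31  0.01  1.83  0.    1.3   0.36]
offset [-0.0341  0.0492  0.0017]
twist [ 0.001 -0.001  0.376]
twist [ 1.000e-03  1.000e-03 -2.765e+00]
```

View pics/w1.png

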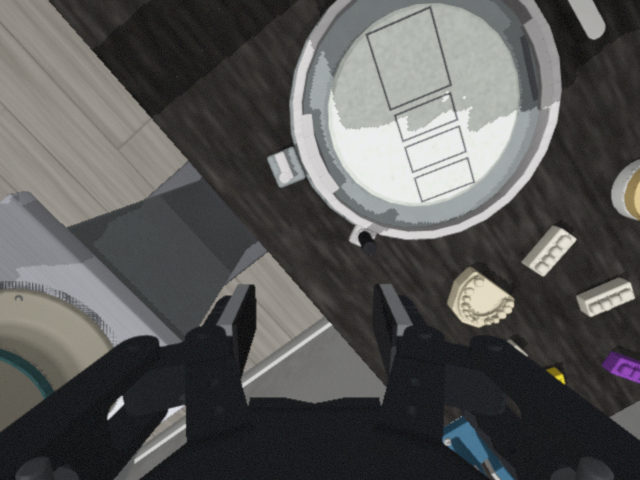

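The wrist view shows the pot with outlines (large around (410,58), narrow at (426,117),(435,148),(444,179)), post top at (366,240), block at (285,167), arch (480,298), bars (550,250),(606,297).

```bash
python3 - <<'E'
from h import *
def circ(P):
    A=np.c_[2*P,np.ones(len(P))];x=np.linalg.lstsq(A,(P**2).sum(1),rcond=None)[0];return x[:2],np.sqrt(x[2]+x[:2]@x[:2])
d=get_image('wrist'); crop(d,280,0,560,250,2.8,"w1c")
Q=dict(L=[(367,34),(431,8),(451,84),(390,109)],n1=[(396,114),(452,93),(458,119),(402,140)],n2=[(405,149),(460,127),(467,152),(411,172)],n3=[(414,181),(467,158),(474,182),(420,202)])
for k,q in Q.items():
    w=np.array([onz(d,*p,22) for p in q]); print(k,np.round(w.mean(0),1),[round(np.linalg.norm(w[i]-w[(i+1)%4]),1) for i in range(4)],np.round(np.degrees(np.arctan2(*((w[1]-w[0])+(w[2]-w[3]))[1::-1])),1))
print("post",onz(d,366,238,66),"block",onz(d,285,167,28))
E
```

```text
L [559.4 -15.6  22. ] [np.float64(59.3), np.float64(66.5), np.float64(59.8), np.float64(67.8)] -18.1
n1 [544.1 -66.4  22. ] [np.float64(54.7), np.float64(24.6), np.float64(55.8), np.float64(25.0)] -18.9
n2 [533.4 -97.7  22. ] [np.float64(55.5), np.float64(25.3), np.float64(57.0), np.float64(23.5)] -18.2
n3 [ 523.1 -127.9   22. ] [np.float64(55.4), np.float64(25.6), np.float64(56.5), np.float64(22.7)] -16.5
post [ 429.36863995 -112.06432539   66.        ] block [409.04736418 -17.12139494  28.        ]
```

View pics/w1c.png

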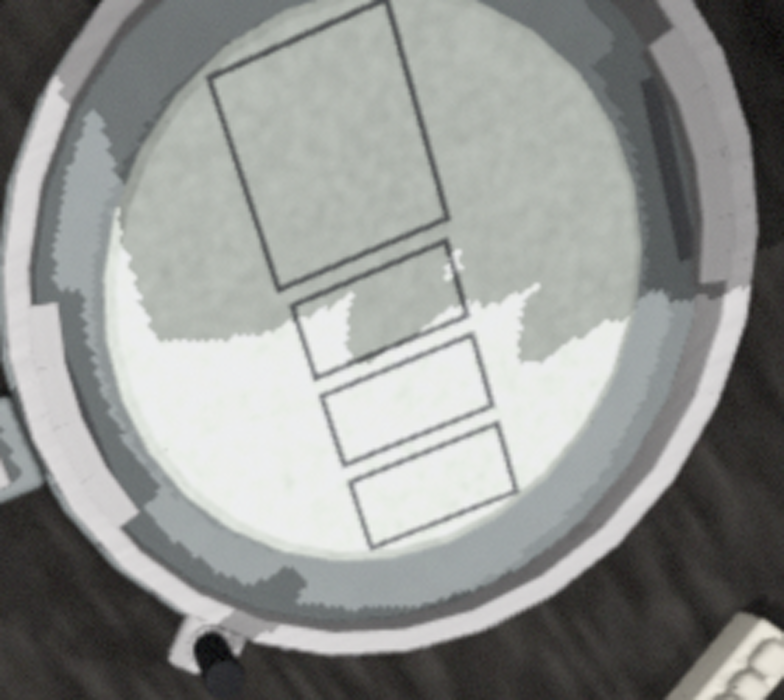

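```bash
cat >> h.py <<'E'
def outl(d,Q,f,ox,oy):
    for k,q in Q.items():
        w=np.array([onz(d,(x+.5)/f+ox-.5,(y+.5)/f+oy-.5,22) for x,y in q]); print(k,np.round(w.mean(0),1),[round(float(np.linalg.norm(w[i]-w[(i+1)%4])),1) for i in range(4)],np.round(np.degrees(np.arctan2(*((w[1]-w[0])+(w[2]-w[3]))[1::-1])),1))
E
python3 - <<'E'
from h import *
st()
d=get_image('wrist'); crop(d,280,0,560,250,2.8,"w1d");st()
Q=dict(L=[(209,77),(387,2),(447,218),(280,289)],n1=[(293,305),(446,242),(466,317),(316,378)],n2=[(322,394),(472,336),(493,408),(345,465)],n3=[(351,481),(497,425),(517,491),(372,547)])
outl(d,Q,2.8,280,0)
print("post",onz(d,280+222/2.8,682/2.8,66),"base",onz(d,280+207/2.8,640/2.8,27))
E
```

```text
1.8 tcp [403.  -60.6 231.6] x [ 0.624  0.782 -0.001] z [ 0.003 -0.004 -1.   ] F [-0.3  0.9  0.1] grip 0.601 q [-0.32  0.02  1.82 -0.    1.3   0.36]
1.85 tcp [401.4 -57.5 231.3] x [ 0.621  0.784 -0.   ] z [ 0. -0. -1.] F [ 0.2  0.9 -0.8] grip 0.597 q [-0.31  0.02  1.83 -0.    1.3   0.36]
L [551.8   2.2  22. ] [58.9, 67.0, 58.5, 68.4] -17.2
n1 [536.5 -48.8  22. ] [53.7, 25.3, 53.6, 25.4] -17.0
n2 [527.5 -79.3  22. ] [53.6, 25.7, 53.9, 26.0] -17.6
n3 [ 518.5 -109.6   22. ] [53.3, 24.8, 54.0, 25.3] -17.2
post [ 419.95007437 -107.00043553   66.        ] base [ 422.11573843 -103.35912453   27.        ]
```

View pics/w1d.png

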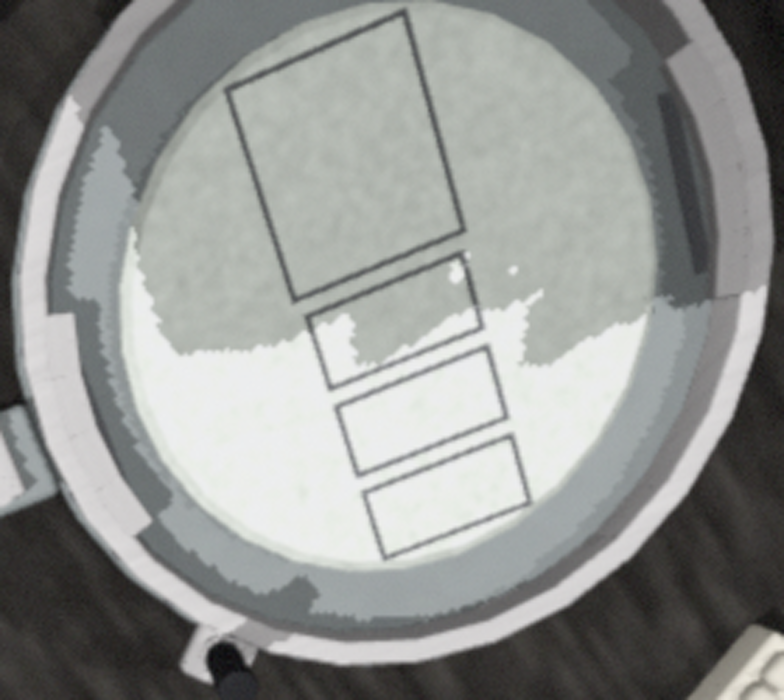

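```bash
python3 -m inch '[{"fingers":60,"offset":[0,0,0],"twist":[0,0,0]},{"fingers":60,"offset":[0,0,0],"twist":[0,0,0]},{"fingers":60,"offset":[0,0,0],"twist":[0,0,0]}]'; cat >> h.py <<'E'
import pickle
def snap(n,name):
    d=get_image(n); pickle.dump(d,open(f"pics/{name}.pkl","wb")); cv2.imwrite(f"pics/{name}.png",d["img"][:,:,::-1]); return d
def load(name): return pickle.load(open(f"pics/{name}.pkl","rb"))
E
python3 - <<'E'
from h import *
st();d=snap('wrist','w2');st();crop(d,280,0,560,250,2.8,"w2c")
E
```

```text
clock: 2.1
tool_pos: [400.0, -53.2, 231.3]
orientation: [-0.0, 0.898, 0.439, 0.0]
contact_force: [-0.0, -0.1, -0.2]
grip_width: 0.599
2.1 tcp [400.  -53.2 231.3] x [0.614 0.789 0.   ] z [-0.     0.001 -1.   ] F [-0.  -0.1 -0.2] grip 0.599 q [-0.31  0.01  1.83  0.    1.3   0.36]
2.15 tcp [400.1 -53.2 231.4] x [0.614 0.789 0.   ] z [ 0.  0. -1.] F [-0.2  0.5 -0.5] grip 0.596 q [-0.31  0.01  1.83  0.    1.3   0.36]
```

View pics/w2c.png

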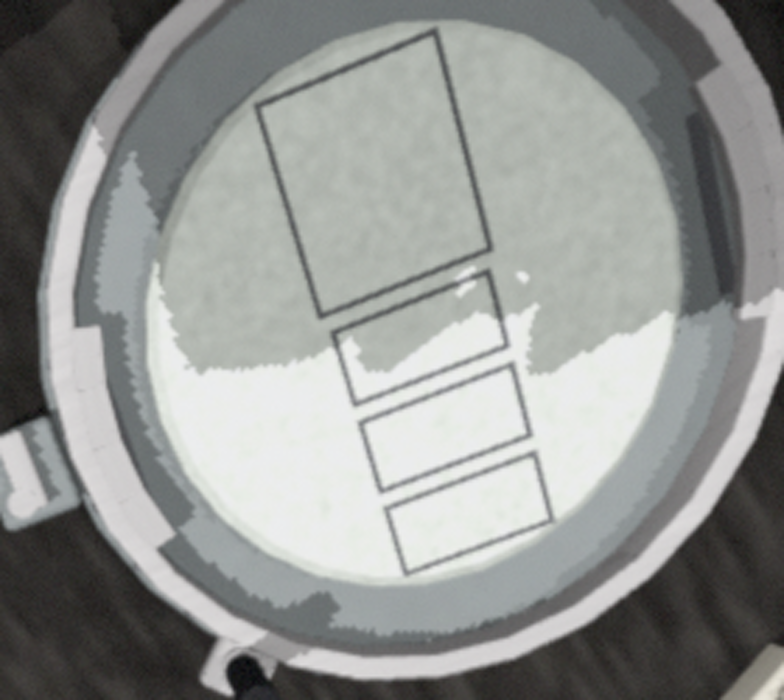

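```bash
python3 - <<'E'
from h import *
d=load('w2')
Q=dict(L=[(258,105),(437,31),(491,249),(321,316)],n1=[(333,333),(489,271),(508,346),(357,404)],n2=[(361,422),(514,365),(531,436),(382,491)],n3=[(387,508),(536,454),(552,521),(406,574)])
outl(d,Q,2.8,280,0)
f=lambda x,y,z:np.round(onz(d,280+x/2.8,y/2.8,z),1)
print("post base",f(240,665,27),"post top",f(248,688,66), "block",f(35,472,28))
E
```

```text
L [554.3  -4.1  22. ] [59.2, 68.0, 59.1, 68.3] -17.2
n1 [538.8 -55.1  22. ] [54.6, 25.6, 53.7, 25.3] -16.9
n2 [529.5 -85.7  22. ] [54.5, 25.3, 54.1, 25.5] -17.4
n3 [ 520.1 -116.1   22. ] [54.2, 25.0, 54.2, 25.4] -17.4
post base [ 423.1 -109.9   27. ] post top [ 422.6 -105.5   66. ] block [407.6  -9.1  28. ]
```

```bash
python3 -c "
from h import *
st(); go([421,-111,100],np.radians(-62))"
```

```text
2.15 tcp [400.1 -53.2 231.4] x [0.614 0.789 0.   ] z [ 0.  0. -1.] F [-0.2  0.5 -0.5] grip 0.596 q [-0.31  0.01  1.83  0.    1.3   0.36]
offset [-0.0328  0.052   0.1313]
twist [-0.    -0.     0.421]
twist [ 0.    -0.    -2.721]
```

```bash
python3 -m inch '[{"fingers":60,"offset":[-0.0328,0.052,0.04],"twist":[0,0,0.421]},{"fingers":60,"offset":[-0.0328,0.052,0.08],"twist":[0,0,0.421]},{"fingers":60,"offset":[-0.0328,0.052,0.12],"twist":[0,0,0.421]},{"fingers":60,"offset":[-0.0328,0.052,0.1313],"twist":[0,0,0.421]},{"fingers":60,"offset":[-0.0328,0.052,0.1313],"twist":[0,0,0.421]}]';python3 -m inch '[{"fingers":60,"offset":[0,0,0],"twist":[0,0,0]},{"fingers":60,"offset":[0,0,0],"twist":[0,0,0]}]'; python3 -c "
from h import *
st(); go([421,-111,36],np.radians(-62)); snap('wrist','w3'); st()"
```

```text
clock: 2.57
tool_pos: [417.1, -110.0, 95.3]
orientation: [-0.004, 0.971, 0.241, -0.005]
contact_force: [-0.6, -0.0, -0.9]
grip_width: 0.599
clock: 2.73
tool_pos: [422.5, -112.1, 101.5]
orientation: [0.001, 0.97, 0.242, 0.001]
contact_force: [0.2, -0.3, 0.0]
grip_width: 0.599
2.73 tcp [ 422.5 -112.1  101.5] x [0.883 0.469 0.002] z [ 0.002 -0.001 -1.   ] F [ 0.2 -0.3  0. ] grip 0.599 q [-0.42  0.19  1.99  0.    0.96  0.66]
offset [-0.0009 -0.0018  0.0655]
twist [ 0.002 -0.002 -0.   ]
twist [-3.000e-03 -3.000e-03  3.141e+00]
2.78 tcp [ 422.9 -112.4  102. ] x [0.883 0.469 0.003] z [ 0.004 -0.002 -1.   ] F [-0.4  0.3 -0.1] grip 0.6 q [-0.42  0.19  1.99  0.    0.96  0.66]
```

View pics/w3.png

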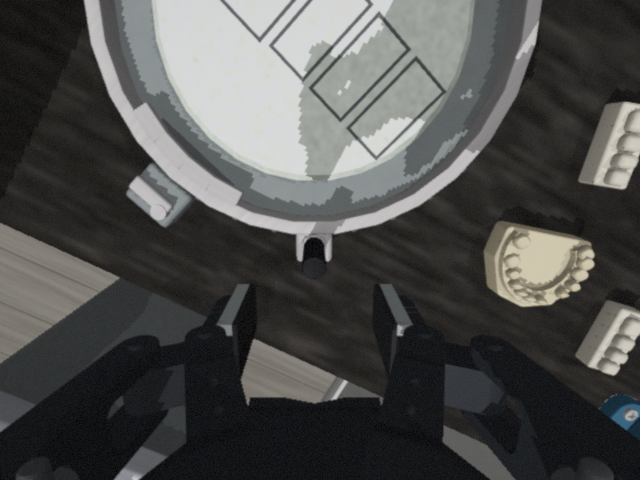

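```bash
python3 - <<'E'
from h import *
d=load('w3'); print(onz(d,314,267,66),onz(d,314,244,27))
E
python3 -m inch '[{"fingers":60,"offset":[0,0,0.03],"twist":[0,0,0]},{"fingers":60,"offset":[0,0,0.05],"twist":[0,0,0]},{"fingers":60,"offset":[0,0,0.064],"twist":[0,0,0]},{"fingers":40,"offset":[0,0,0.064],"twist":[0,0,0]},{"fingers":30,"offset":[0,0,0.064],"twist":[0,0,0]}]';python3 -m inch '[{"fingers":25,"offset":[0,0,0],"twist":[0,0,0]},{"fingers":25,"offset":[0,0,0],"twist":[0,0,0]}]';python3 -c "
from h import *
snap('wrist','w4');st()"
```

```text
[ 423.73176853 -112.24601928   66.        ] [ 424.79479753 -111.75542727   27.        ]
clock: 3.2
tool_pos: [422.3, -112.5, 37.3]
orientation: [0.001, 0.971, 0.241, 0.001]
contact_force: [0.1, 0.6, 0.2]
grip_width: 0.327
clock: 3.37
tool_pos: [422.8, -112.9, 37.7]
orientation: [0.001, 0.971, 0.241, 0.002]
contact_force: [-0.7, 0.4, -0.1]
grip_width: 0.248
3.42 tcp [ 422.5 -112.9   37.5] x [0.884 0.467 0.002] z [ 0.003 -0.001 -1.   ] F [0.1 0.6 1. ] grip 0.252 q [-0.42  0.28  2.07  0.    0.78  0.66]
```

View pics/w4.png

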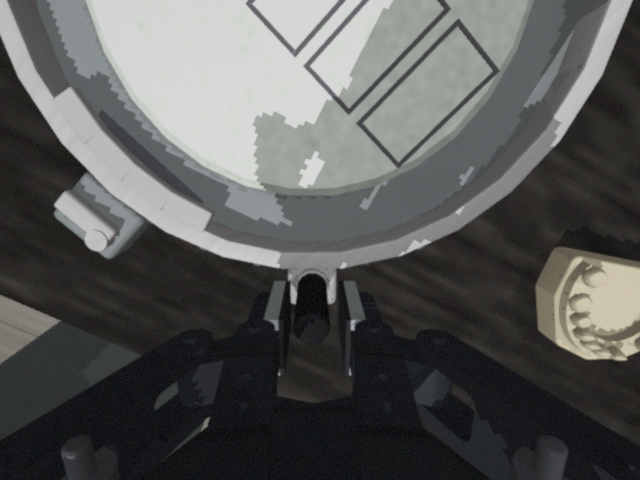

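```bash
python3 -m inch '[{"fingers":25,"offset":[0.0007,0.014,0],"twist":[0,0,-0.1047]},{"fingers":25,"offset":[0.0029,0.0279,0],"twist":[0,0,-0.2094]},{"fingers":25,"offset":[0.0066,0.0414,0],"twist":[0,0,-0.3142]},{"fingers":25,"offset":[0.0116,0.0545,0],"twist":[0,0,-0.4189]},{"fingers":25,"offset":[0.018,0.067,0],"twist":[0,0,-0.5236]}]';python3 -m inch '[{"fingers":25,"offset":[0.0007,0.014,0],"twist":[0,0,-0.1047]},{"fingers":25,"offset":[0.0029,0.0279,0],"twist":[0,0,-0.2094]},{"fingers":25,"offset":[0.0066,0.0414,0],"twist":[0,0,-0.3142]},{"fingers":25,"offset":[0.0116,0.0545,0],"twist":[0,0,-0.4189]},{"fingers":25,"offset":[0.018,0.067,0],"twist":[0,0,-0.5236]}]';python3 -c "
from h import *
snap('wrist','w5');st()"
```

```text
clock: 3.83
tool_pos: [468.5, -163.7, 36.7]
orientation: [0.0, 0.874, 0.486, -0.0]
contact_force: [-1.1, 0.4, -0.6]
grip_width: 0.25
clock: 4.25
tool_pos: [536.7, -184.7, 37.1]
orientation: [0.002, 0.719, 0.695, 0.001]
contact_force: [1.1, 0.1, -0.4]
grip_width: 0.251
4.3 tcp [ 540.8 -185.3   37.5] x [ 0.03   1.    -0.002] z [ 0.009 -0.002 -1.   ] F [ 5.9 -1.3 -0.4] grip 0.248 q [-0.45  0.44  1.79  0.    0.9  -0.42]
```

View pics/w5.png

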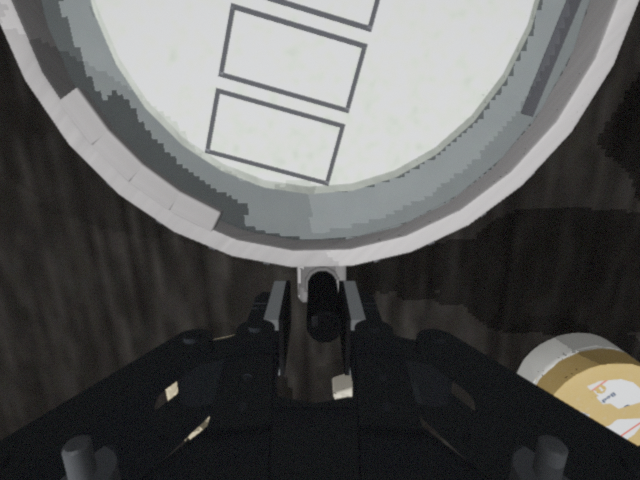

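```bash
python3 -m inch '[{"fingers":25,"offset":[0.0007,0.014,0],"twist":[0,0,-0.1047]},{"fingers":25,"offset":[0.0029,0.0279,0],"twist":[0,0,-0.2094]},{"fingers":25,"offset":[0.0066,0.0414,0],"twist":[0,0,-0.3142]},{"fingers":25,"offset":[0.0116,0.0545,0],"twist":[0,0,-0.4189]},{"fingers":25,"offset":[0.018,0.067,0],"twist":[0,0,-0.5236]}]';python3 -m inch '[{"fingers":25,"offset":[0.0,0.004,0],"twist":[0,0,-0.03]},{"fingers":25,"offset":[0.0,0.004,0],"twist":[0,0,-0.03]},{"fingers":25,"offset":[0.0,0.004,0],"twist":[0,0,-0.03]}]';python3 -c "
from h import *
snap('wrist','w6');st()"
```

```text
clock: 4.72
tool_pos: [603.1, -168.6, 36.9]
orientation: [0.0, 0.515, 0.857, -0.0]
contact_force: [-5.1, -3.1, 1.5]
grip_width: 0.252
clock: 4.97
tool_pos: [605.9, -166.3, 36.5]
orientation: [0.0, 0.504, 0.864, -0.0]
contact_force: [-0.1, 0.0, -0.5]
grip_width: 0.25
5.02 tcp [ 605.5 -166.4   36.4] x [-0.492  0.87   0.   ] z [-0. -0. -1.] F [-0.4  0.9  0.6] grip 0.248 q [-0.38  0.51  1.65 -0.    0.98 -0.89]
```

View pics/w6.png

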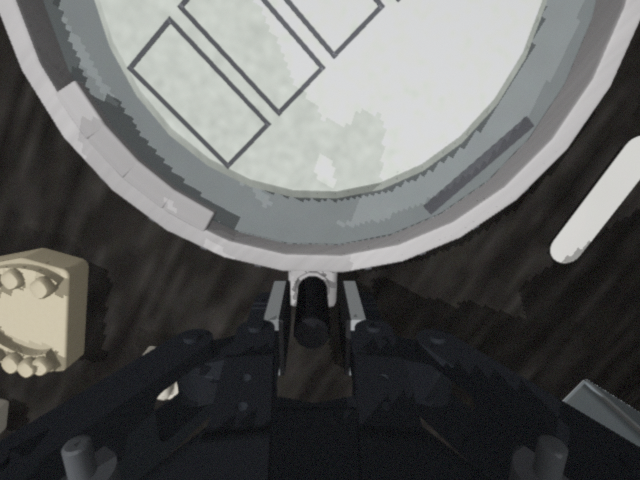

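```bash
python3 -m inch '[{"fingers":25,"offset":[0.0,0.006,0],"twist":[0,0,-0.04]},{"fingers":25,"offset":[0.0,0.006,0],"twist":[0,0,-0.04]},{"fingers":25,"offset":[0.0,0.006,0],"twist":[0,0,-0.04]},{"fingers":25,"offset":[0.0,0.006,0],"twist":[0,0,-0.04]}]';python3 -c "
from h import *
st()"
```

```text
clock: 5.35
tool_pos: [608.2, -164.5, 36.1]
orientation: [-0.002, 0.486, 0.874, -0.002]
contact_force: [-6.1, -3.2, 1.5]
grip_width: 0.254
5.35 tcp [ 608.2 -164.5   36.1] x [-0.527  0.85   0.002] z [-0.005 -0.001 -1.   ] F [-6.1 -3.2  1.5] grip 0.254 q [-0.37  0.52  1.64 -0.    0.99 -0.93]
```

```bash
python3 -m inch '[{"fingers":35,"offset":[0.0,-0.005,0],"twist":[0,0,0]},{"fingers":45,"offset":[0.0,-0.005,0],"twist":[0,0,0]},{"fingers":45,"offset":[0.0,-0.005,-0.04],"twist":[0,0,0]},{"fingers":60,"offset":[0.0,-0.005,-0.08],"twist":[0,0,0]},{"fingers":100,"offset":[0.0,-0.005,-0.12],"twist":[0,0,0]}]';python3 -c "
from h import *
st();go([510,-390,230],0)"
```

```text
clock: 5.77
tool_pos: [606.1, -165.9, 156.8]
orientation: [-0.001, 0.486, 0.874, 0.0]
contact_force: [1.5, -0.1, 0.4]
grip_width: 0.72
5.77 tcp [ 606.1 -165.9  156.8] x [-0.527  0.85   0.002] z [-0.001  0.001 -1.   ] F [ 1.5 -0.1  0.4] grip 0.72 q [-0.38  0.4   1.5   0.    1.24 -0.93]
offset [-0.1397 -0.1998 -0.0733]
twist [-0.001 -0.001  0.555]
twist [ 2.000e-03 -2.000e-03 -2.587e+00]
```

```bash
python3 -m inch '[{"fingers":100,"offset":[-0.1397,-0.1998,-0.073],"twist":[0,0,0.555]},{"fingers":100,"offset":[-0.1397,-0.1998,-0.073],"twist":[0,0,0.555]},{"fingers":100,"offset":[-0.1397,-0.1998,-0.073],"twist":[0,0,0.555]},{"fingers":100,"offset":[-0.1397,-0.1998,-0.073],"twist":[0,0,0.555]},{"fingers":100,"offset":[-0.1397,-0.1998,-0.073],"twist":[0,0,0.555]}]';python3 -c "
from h import *
st();go([510,-390,230],0)"
```

```text
clock: 6.18
tool_pos: [527.2, -350.8, 216.7]
orientation: [0.0, 0.709, 0.706, 0.0]
contact_force: [1.0, -0.6, 0.1]
grip_width: 0.997
6.18 tcp [ 527.2 -350.8  216.7] x [ 0.005  1.    -0.   ] z [ 0.001 -0.    -1.   ] F [ 1.  -0.6  0.1] grip 0.997 q [-0.7   0.37  1.4   0.    1.37 -0.69]
offset [-0.0392 -0.0171 -0.0133]
twist [ 0.001  0.    -0.005]
twist [ 0.000e+00 -1.000e-03  3.137e+00]
```

```bash
python3 -m inch '[{"fingers":100,"offset":[-0.039,-0.017,-0.013],"twist":[0,0,0]},{"fingers":100,"offset":[-0.039,-0.017,-0.013],"twist":[0,0,0]},{"fingers":100,"offset":[-0.039,-0.017,-0.013],"twist":[0,0,0]},{"fingers":100,"offset":[-0.039,-0.017,-0.013],"twist":[0,0,0]},{"fingers":100,"offset":[-0.039,-0.017,-0.013],"twist":[0,0,0]}]';python3 -c "
from h import *
st();snap('wrist','w7')"
```

```text
clock: 6.6
tool_pos: [511.4, -387.1, 228.1]
orientation: [-0.001, 0.707, 0.708, 0.0]
contact_force: [-0.3, -0.8, 0.2]
grip_width: 0.996
6.6 tcp [ 511.4 -387.1  228.1] x [-0.001  1.     0.002] z [-0.     0.002 -1.   ] F [-0.3 -0.8  0.2] grip 0.996 q [-0.76  0.38  1.36  0.    1.41 -0.76]
```

View pics/w7.png

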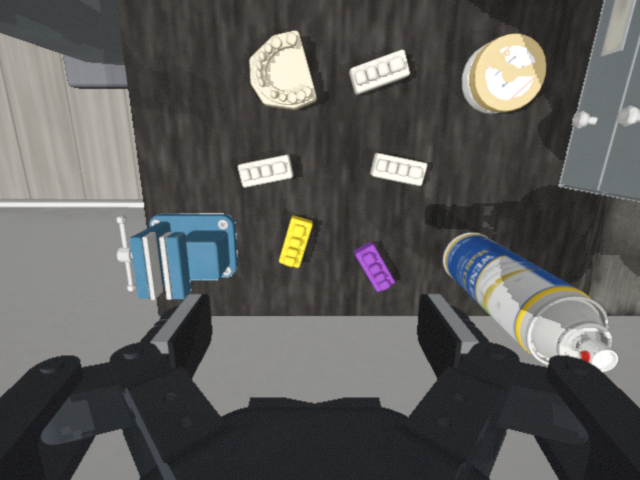

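```bash
cat >> h.py <<'E'
def whites(d,thr=135,amin=400,amax=8000,z=8,box=None):
    im=d["img"].astype(int); m=((im.min(2)>thr)&((im.max(2)-im.min(2))<90)).astype(np.uint8)
    if box: k=np.zeros_like(m);k[box[1]:box[3],box[0]:box[2]]=1;m&=k
    m=cv2.morphologyEx(m,cv2.MORPH_CLOSE,np.ones((3,3)))
    for c in cv2.findContours(m,0,cv2.CHAIN_APPROX_NONE)[0]:
        a=cv2.contourArea(c)
        if not amin<a<amax: continue
        b=cv2.boxPoints(cv2.minAreaRect(c)); w=np.array([onz(d,*p,z)[:2] for p in b]); s=np.linalg.norm(w-np.roll(w,-1,0),axis=1)
        i=0 if s[0]+s[2]>s[1]+s[3] else 1; v=w[(i+1)%4]-w[i]-(w[(i+3)%4]-w[(i+2)%4])
        print("px",np.round(b.mean(0)),"world",np.round(w.mean(0),1),"sides",np.round(np.sort(s)[[0,1,2,3]],1),"long axis deg",round(float(np.degrees(np.arctan2(v[1],v[0]))%180),1),"area",a)
E
python3 - <<'E'
from h import *
d=load('w7'); whites(d,box=(150,20,450,200))
E
```

```text
px [265. 171.] world [ 459.5 -350.8] sides [23.8 24.  53.  54. ] long axis deg 11.5 area 1156.0
px [398. 169.] world [ 596.3 -349. ] sides [23.6 23.8 54.8 55.8] long axis deg 168.7 area 1183.0
px [379.  71.] world [ 571.8 -257.5] sides [23.8 24.1 55.1 56.1] long axis deg 18.8 area 1475.5
px [279.  73.] world [ 476.4 -259.6] sides [55.  58.  65.2 65.9] long axis deg 105.1 area 3651.0
```

```bash
python3 - <<'E'
from h import *
d=load('w7'); s=get_image("scene"); crop(s,460,295,520,355,8,"vise")
for p in [(487,313),(475,313),(502,312)]:
  for q in [(150,240),(176,237),(147,290),(176,295)]:
    x=tri(s,p,d,q); print(p,q,np.round(x), np.round(proj(s,x)-p,1))
print(onz(d,237,213,5),onz(d,237,280,5))
go([459,-350,100],np.radians(11.5))
E
```

```text
(487, 313) (150, 240) [ 365. -415.   78.] [-5.1  0.3]
(487, 313) (176, 237) [ 381. -419.   61.] [-5.9  0.3]
(487, 313) (147, 290) [ 364. -435.   86.] [ 5.8 -1.2]
(487, 313) (176, 295) [ 382. -444.   70.] [ 7.1 -1.6]
(475, 313) (150, 240) [ 366. -403.   76.] [ 0.9 -0.1]
(475, 313) (176, 237) [ 382. -407.   59.] [ 0.1 -0. ]
(475, 313) (147, 290) [ 366. -422.   87.] [11.4 -2.4]
(475, 313) (176, 295) [ 383. -430.   71.] [12.7 -3. ]
(502, 312) (150, 240) [ 364. -428.   83.] [-12.7   0.7]
(502, 312) (176, 237) [ 380. -433.   66.] [-13.5   0.6]
(502, 312) (147, 290) [ 363. -450.   88.] [-1.5  0.3]
(502, 312) (176, 295) [ 381. -460.   71.] [-0.  0.]
[ 427.94767356 -395.19389235    5.        ] [ 423.36907493 -472.01203176    5.        ]
offset [ 0.0368 -0.0526  0.1282]
twist [-0.    -0.001 -0.198]
twist [-2.000e-03  1.000e-03  2.943e+00]
```

View pics/vise.png

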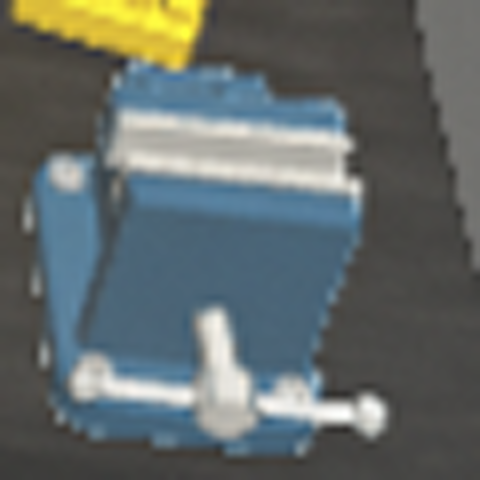

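```bash
python3 -m inch '[{"fingers":100,"offset":[0.0368,-0.0526,0.04],"twist":[0,0,-0.198]},{"fingers":100,"offset":[0.0368,-0.0526,0.08],"twist":[0,0,-0.198]},{"fingers":100,"offset":[0.0368,-0.0526,0.12],"twist":[0,0,-0.198]},{"fingers":100,"offset":[0.0368,-0.0526,0.138],"twist":[0,0,-0.198]},{"fingers":100,"offset":[0.0368,-0.0526,0.138],"twist":[0,0,-0.198]}]';python3 -m inch '[{"fingers":100,"offset":[0,0,0],"twist":[0,0,0]},{"fingers":100,"offset":[0,0,0],"twist":[0,0,0]},{"fingers":100,"offset":[0,0,0],"twist":[0,0,0]}]';python3 -c "
from h import *
st();snap('wrist','w8');go([459,-350,3],np.radians(11.5))"
```

```text
clock: 7.12
tool_pos: [453.9, -345.5, 83.9]
orientation: [-0.008, 0.633, 0.774, 0.001]
contact_force: [-1.2, 1.0, -0.1]
grip_width: 1.0
clock: 7.37
tool_pos: [461.1, -353.4, 93.4]
orientation: [0.003, 0.633, 0.774, -0.0]
contact_force: [-0.0, -0.5, -0.1]
grip_width: 0.999
7.37 tcp [ 461.1 -353.4   93.4] x [-0.198  0.98  -0.005] z [ 0.004 -0.004 -1.   ] F [-0.  -0.5 -0.1] grip 0.999 q [-0.77  0.39  1.7   0.    1.05 -0.97]
offset [ 0.0041 -0.0014  0.0904]
twist [ 0.003  0.005 -0.001]
twist [ 0.007 -0.005  3.14 ]
```

View pics/w8.png

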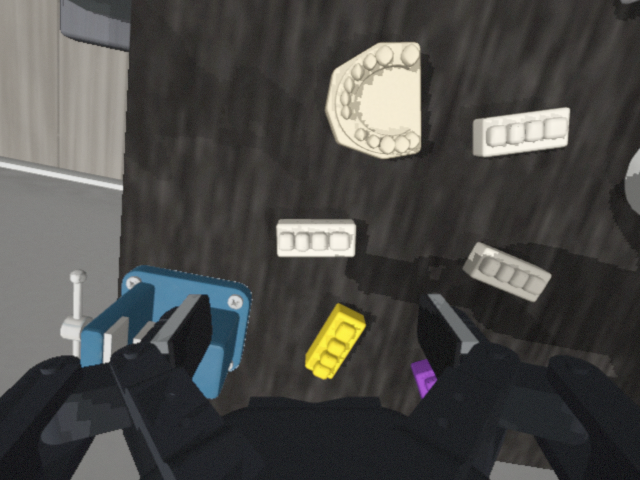

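```bash
python3 - <<'E'
from h import *
d=load('w8'); whites(d,box=(260,200,370,270)); st(); go([459,-350,3],np.radians(11.5))
E
```

```text
px [316. 238.] world [ 460.  -350.6] sides [25.3 25.4 52.6 54.2] long axis deg 11.3 area 2672.5
7.42 tcp [ 460.8 -353.3   93.4] x [-0.198  0.98  -0.005] z [ 0.004 -0.004 -1.   ] F [-0.1  0.   0.5] grip 0.995 q [-0.77  0.39  1.7   0.    1.05 -0.97]
offset [ 0.0041 -0.0014  0.0904]
twist [ 0.003  0.005 -0.001]
twist [ 0.007 -0.005  3.14 ]
```

```bash
python3 -m inch '[{"fingers":100,"offset":[0.003,-0.001,0.03],"twist":[0.003,0.005,0]},{"fingers":100,"offset":[0.003,-0.001,0.055],"twist":[0.003,0.005,0]},{"fingers":100,"offset":[0.003,-0.001,0.072],"twist":[0.003,0.005,0]},{"fingers":100,"offset":[0.003,-0.001,0.082],"twist":[0.003,0.005,0]},{"fingers":100,"offset":[0.003,-0.001,0.088],"twist":[0.003,0.005,0]}]';python3 -m inch '[{"fingers":80,"offset":[0,0,0],"twist":[0,0,0]},{"fingers":50,"offset":[0,0,0],"twist":[0,0,0]},{"fingers":40,"offset":[0,0,0],"twist":[0,0,0]},{"fingers":40,"offset":[0,0,0],"twist":[0,0,0]},{"fingers":40,"offset":[0,0,0],"twist":[0,0,0]}]';python3 -c "
from h import *
st()"
```

```text
clock: 7.83
tool_pos: [457.7, -349.6, 2.8]
orientation: [-0.002, 0.633, 0.774, 0.0]
contact_force: [-0.0, 0.6, 0.1]
grip_width: 1.0
clock: 8.25
tool_pos: [458.4, -350.2, 4.6]
orientation: [-0.001, 0.633, 0.774, 0.0]
contact_force: [0.1, -0.0, 6.3]
grip_width: 0.586
8.25 tcp [ 458.4 -350.2    4.6] x [-0.197  0.98   0.002] z [-0.001  0.002 -1.   ] F [ 0.1 -0.   6.3] grip 0.586 q [-0.77  0.49  1.8   0.    0.85 -0.97]
```

```bash
python3 -m inch '[{"fingers":40,"offset":[0,0,-0.02],"twist":[0,0,0]},{"fingers":40,"offset":[0,0,-0.05],"twist":[0,0,0]},{"fingers":40,"offset":[0,0,-0.09],"twist":[0,0,0]},{"fingers":40,"offset":[0,0,-0.12],"twist":[0,0,0]},{"fingers":40,"offset":[0,0,-0.12],"twist":[0,0,0]}]';python3 -c "
from h import *
st();go([519,-115.4,125],np.radians(-17.05));snap('wrist','w9')"
```

```text
clock: 8.67
tool_pos: [461.0, -352.7, 129.9]
orientation: [0.004, 0.633, 0.774, -0.0]
contact_force: [0.6, -1.6, 0.2]
grip_width: 0.584
8.67 tcp [ 461.  -352.7  129.9] x [-0.198  0.98  -0.006] z [ 0.006 -0.005 -1.   ] F [ 0.6 -1.6  0.2] grip 0.584 q [-0.77  0.35  1.66  0.    1.12 -0.97]
offset [0.2212 0.1038 0.004 ]
twist [0.006 0.005 0.496]
twist [-0.007  0.009 -2.645]
```

View pics/w9.png

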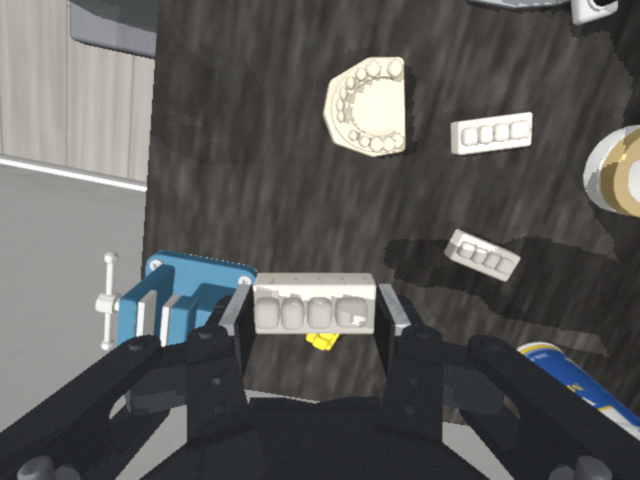

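```bash
python3 -m inch '[{"fingers":40,"offset":[0.2212,0.1038,0],"twist":[0,0,0.496]},{"fingers":40,"offset":[0.2212,0.1038,0],"twist":[0,0,0.496]},{"fingers":40,"offset":[0.2212,0.1038,0],"twist":[0,0,0.496]},{"fingers":40,"offset":[0.2212,0.1038,0],"twist":[0,0,0.496]},{"fingers":40,"offset":[0.2212,0.1038,0],"twist":[0,0,0.496]}]';python3 -c "
from h import *
st();go([519,-115.4,90],np.radians(-17.05))"
```

```text
clock: 9.13
tool_pos: [504.0, -154.8, 122.0]
orientation: [-0.004, 0.806, 0.592, -0.001]
contact_force: [2.1, 0.7, -0.4]
grip_width: 0.586
9.13 tcp [ 504.  -154.8  122. ] x [0.298 0.955 0.003] z [-0.006  0.005 -1.   ] F [ 2.1  0.7 -0.4] grip 0.586 q [-0.43  0.3   1.77  0.    1.08 -0.13]
offset [0.042  0.0028 0.0321]
twist [-0.007 -0.003 -0.005]
twist [-0.005  0.012  3.137]
```

```bash
python3 -m inch '[{"fingers":40,"offset":[0.02,0.001,0.015],"twist":[0,0,-0.005]},{"fingers":40,"offset":[0.038,0.0028,0.032],"twist":[0,0,-0.005]},{"fingers":40,"offset":[0.038,0.0028,0.032],"twist":[0,0,-0.005]},{"fingers":40,"offset":[0.038,0.0028,0.032],"twist":[0,0,-0.005]},{"fingers":40,"offset":[0.038,0.0028,0.032],"twist":[0,0,-0.005]}]';python3 -m inch '[{"fingers":40,"offset":[0,0,0],"twist":[0,0,0]},{"fingers":40,"offset":[0,0,0],"twist":[0,0,0]},{"fingers":40,"offset":[0,0,0],"twist":[0,0,0]}]';python3 -c "
from h import *
st();go([519,-115.4,28],np.radians(-17.05));snap('wrist','w10');st()"
```

```text
clock: 9.55
tool_pos: [518.2, -121.3, 91.0]
orientation: [-0.003, 0.802, 0.597, -0.001]
contact_force: [-0.3, 0.0, -0.7]
grip_width: 0.582
clock: 9.8
tool_pos: [518.8, -121.9, 92.0]
orientation: [-0.002, 0.803, 0.596, -0.0]
contact_force: [1.1, -0.7, 0.2]
grip_width: 0.588
9.8 tcp [ 518.8 -121.9   92. ] x [0.289 0.957 0.003] z [-0.003  0.004 -1.   ] F [ 1.1 -0.7  0.2] grip 0.588 q [-0.36  0.33  1.8   0.    1.01 -0.07]
offset [ 0.0061 -0.0014  0.064 ]
twist [-0.004 -0.003  0.004]
twist [ 0.004 -0.006 -3.138]
9.85 tcp [ 518.7 -121.8   92. ] x [0.289 0.957 0.003] z [-0.003  0.004 -1.   ] F [ 0.7  0.4 -1.1] grip 0.59 q [-0.36  0.33  1.8   0.    1.01 -0.07]
```

View pics/w10.png

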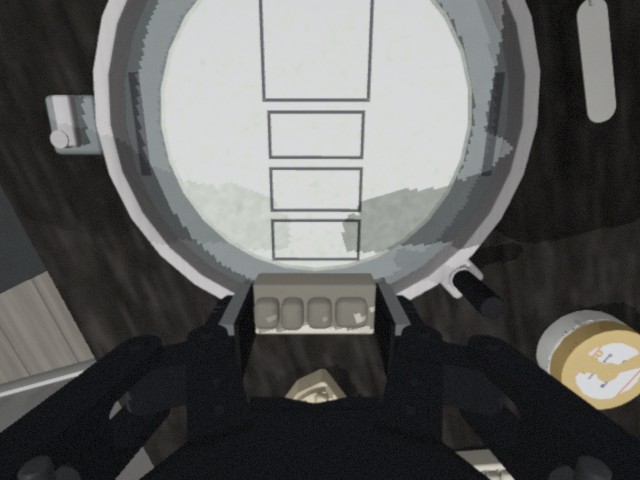

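```bash
python3 - <<'E'
from h import *
d=load('w10')
Q=dict(n1=[(268,112),(364,111),(363,157.5),(270,157)],n2=[(270,168),(362,168),(361,210.5),(271.5,210)],n3=[(272,220),(360,219.5),(358.5,259.5),(273.5,259)])
outl(d,Q,1,0,0)
go([519,-115.4,28],np.radians(-17.05))
E
```

```text
n1 [539.2 -55.1  22. ] [54.8, 25.9, 55.0, 25.1] -16.7
n2 [529.9 -85.5  22. ] [54.8, 25.7, 55.1, 25.4] -17.0
n3 [ 520.7 -115.9   22. ] [54.6, 26.2, 54.4, 25.6] -16.8
offset [ 0.006  -0.0013  0.064 ]
twist [-0.004 -0.003  0.004]
twist [ 0.005 -0.006 -3.138]
```

```bash
python3 -m inch '[{"fingers":40,"offset":[0.006,-0.0007,0.025],"twist":[-0.004,-0.003,0.004]},{"fingers":40,"offset":[0.006,-0.0007,0.045],"twist":[-0.004,-0.003,0.004]},{"fingers":40,"offset":[0.006,-0.0007,0.055],"twist":[-0.004,-0.003,0.004]},{"fingers":40,"offset":[0.006,-0.0007,0.060],"twist":[-0.004,-0.003,0.004]},{"fingers":40,"offset":[0.006,-0.0007,0.063],"twist":[-0.004,-0.003,0.004]}]';python3 -m inch '[{"fingers":40,"offset":[0,0,0.001],"twist":[0,0,0]},{"fingers":40,"offset":[0,0,0.001],"twist":[0,0,0]},{"fingers":40,"offset":[0,0,0.002],"twist":[0,0,0]}]';python3 -c "
from h import *
st()"
```

```text
clock: 10.27
tool_pos: [519.4, -115.0, 28.1]
orientation: [-0.001, 0.804, 0.595, -0.0]
contact_force: [0.4, 0.5, -0.3]
grip_width: 0.593
clock: 10.52
tool_pos: [520.3, -115.0, 27.4]
orientation: [0.0, 0.804, 0.595, 0.0]
contact_force: [-0.0, -0.0, -0.5]
grip_width: 0.587
10.52 tcp [ 520.3 -115.    27.4] x [ 0.292  0.956 -0.   ] z [ 0.001 -0.    -1.   ] F [-0.  -0.  -0.5] grip 0.587 q [-0.35  0.41  1.88  0.    0.85 -0.05]
```

```bash
python3 -m inch '[{"fingers":40,"offset":[0,0,0.001],"twist":[0,0,0]},{"fingers":40,"offset":[0,0,0.001],"twist":[0,0,0]},{"fingers":62,"offset":[0,0,0.001],"twist":[0,0,0]},{"fingers":75,"offset":[0,0,0.001],"twist":[0,0,0]},{"fingers":80,"offset":[0,0,0.001],"twist":[0,0,0]}]';python3 -m inch '[{"fingers":80,"offset":[0,0,-0.02],"twist":[0,0,0]},{"fingers":80,"offset":[0,0,-0.06],"twist":[0,0,0]},{"fingers":80,"offset":[-0.04,0,-0.10],"twist":[0,0,0]},{"fingers":80,"offset":[-0.08,0,-0.12],"twist":[0,0,0]},{"fingers":80,"offset":[-0.08,0,-0.12],"twist":[0,0,0]}]';python3 -c "
from h import *
st();snap('wrist','w11');go([571.3,-257,95],np.radians(18.8))"
```

```text
clock: 10.93
tool_pos: [519.5, -114.7, 25.6]
orientation: [-0.0, 0.804, 0.595, -0.0]
contact_force: [-0.7, -0.6, 0.8]
grip_width: 0.802
clock: 11.35
tool_pos: [497.4, -194.9, 149.2]
orientation: [0.003, 0.804, 0.595, 0.0]
contact_force: [0.2, 0.6, -0.4]
grip_width: 0.802
11.35 tcp [ 497.4 -194.9  149.2] x [ 0.292  0.956 -0.004] z [ 0.004 -0.005 -1.   ] F [ 0.2  0.6 -0.4] grip 0.802 q [-0.5   0.27  1.73 -0.    1.14 -0.2 ]
offset [-0.0357  0.088   0.0554]
twist [ 0.005  0.007 -0.626]
twist [ 0.009 -0.007  2.515]
```

View pics/w11.png

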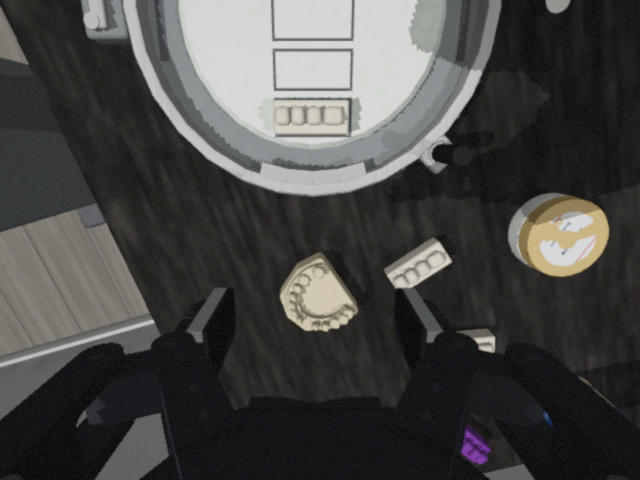

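```bash
python3 -m inch '[{"fingers":90,"offset":[-0.0357,0.088,0.02],"twist":[0,0,-0.626]},{"fingers":90,"offset":[-0.0357,0.088,0.04],"twist":[0,0,-0.626]},{"fingers":90,"offset":[-0.0357,0.088,0.054],"twist":[0,0,-0.626]},{"fingers":90,"offset":[-0.0357,0.088,0.054],"twist":[0,0,-0.626]},{"fingers":90,"offset":[-0.0357,0.088,0.054],"twist":[0,0,-0.626]}]';python3 -m inch '[{"fingers":90,"offset":[0,0,0],"twist":[0,0,-0.1]},{"fingers":90,"offset":[0,0,0],"twist":[0,0,0]},{"fingers":90,"offset":[0,0,0],"twist":[0,0,0]},{"fingers":90,"offset":[0,0,0],"twist":[0,0,0]}]';python3 -c "
from h import *
st();d=snap('wrist','w12');go([571.3,-257,3],np.radians(18.8));whites(d,box=(240,180,390,290))"
```

```text
clock: 11.82
tool_pos: [569.4, -250.6, 88.1]
orientation: [-0.003, 0.58, 0.815, -0.0]
contact_force: [-0.3, -0.6, 0.7]
grip_width: 0.903
clock: 12.15
tool_pos: [569.7, -250.4, 90.8]
orientation: [-0.001, 0.581, 0.814, -0.0]
contact_force: [0.2, 0.2, -0.9]
grip_width: 0.903
12.15 tcp [ 569.7 -250.4   90.8] x [-0.325  0.946  0.002] z [-0.002  0.001 -1.   ] F [ 0.2  0.2 -0.9] grip 0.903 q [-0.53  0.45  1.6   0.    1.09 -0.86]
offset [-0.0068 -0.0006  0.0879]
twist [-0.001 -0.001  0.003]
twist [ 2.000e-03 -2.000e-03 -3.139e+00]
px [315. 257.] world [ 571.3 -259.3] sides [22.9 22.9 52.2 53.6] long axis deg 18.9 area 2452.5
```

View pics/w12.png

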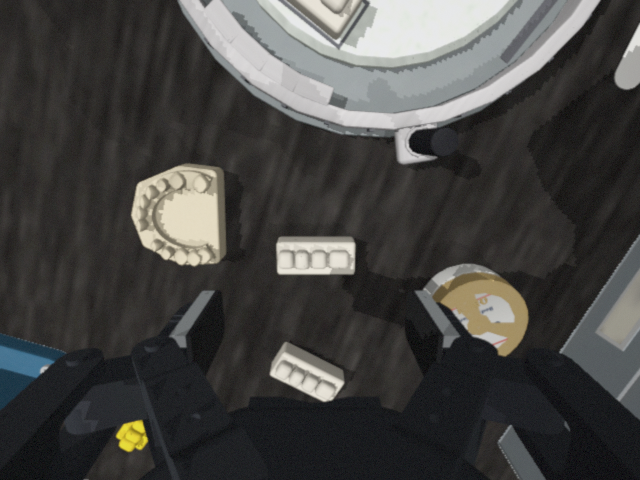

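```bash
python3 -m inch '[{"fingers":85,"offset":[-0.0077,-0.0009,0.03],"twist":[0,0,0]},{"fingers":85,"offset":[-0.0077,-0.0009,0.055],"twist":[0,0,0]},{"fingers":85,"offset":[-0.0077,-0.0009,0.072],"twist":[0,0,0]},{"fingers":85,"offset":[-0.0077,-0.0009,0.082],"twist":[0,0,0]},{"fingers":85,"offset":[-0.0077,-0.0009,0.0865],"twist":[0,0,0]}]';python3 -m inch '[{"fingers":85,"offset":[0,0,0],"twist":[0,0,0]},{"fingers":50,"offset":[0,0,0],"twist":[0,0,0]},{"fingers":40,"offset":[0,0,0],"twist":[0,0,0]},{"fingers":40,"offset":[0,0,0],"twist":[0,0,0]},{"fingers":40,"offset":[0,0,0],"twist":[0,0,0]}]';python3 -c "
from h import *
st()"
```

```text
clock: 12.62
tool_pos: [570.5, -257.8, 3.1]
orientation: [-0.002, 0.582, 0.814, -0.0]
contact_force: [-0.6, 0.1, -0.9]
grip_width: 0.852
clock: 13.03
tool_pos: [572.7, -259.3, 6.7]
orientation: [0.001, 0.582, 0.813, 0.0]
contact_force: [0.9, -0.0, 4.8]
grip_width: 0.582
13.03 tcp [ 572.7 -259.3    6.7] x [-0.323  0.946 -0.002] z [ 0.002 -0.002 -1.   ] F [ 0.9 -0.   4.8] grip 0.582 q [-0.54  0.54  1.68 -0.    0.91 -0.86]
```

```bash
python3 -m inch '[{"fingers":40,"offset":[0,0,-0.02],"twist":[0,0,0]},{"fingers":40,"offset":[0,0,-0.05],"twist":[0,0,0]},{"fingers":40,"offset":[0,0,-0.085],"twist":[0,0,0]},{"fingers":40,"offset":[0,0,-0.085],"twist":[0,0,0]},{"fingers":40,"offset":[0,0,-0.085],"twist":[0,0,0]}]';python3 -c "
from h import *
st();go([529.5,-85.2,90],np.radians(-17.0));snap('wrist','w13')"
```

```text
clock: 13.45
tool_pos: [573.2, -259.5, 92.8]
orientation: [0.003, 0.582, 0.813, 0.0]
contact_force: [0.4, 0.8, -0.2]
grip_width: 0.587
13.45 tcp [ 573.2 -259.5   92.8] x [-0.323  0.946 -0.004] z [ 0.004 -0.003 -1.   ] F [ 0.4  0.8 -0.2] grip 0.587 q [-0.54  0.45  1.59 -0.    1.09 -0.86]
offset [0.1791 0.015  0.0022]
twist [0.004 0.003 0.626]
twist [-0.004  0.006 -2.516]
```

View pics/w13.png

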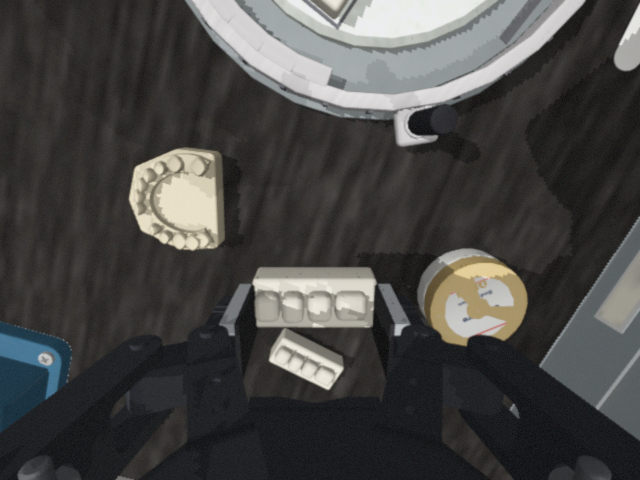

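```bash
python3 -m inch '[{"fingers":40,"offset":[0.1781,0.015,-0.005],"twist":[0.004,0.003,0.626]},{"fingers":40,"offset":[0.1781,0.015,-0.005],"twist":[0.004,0.003,0.626]},{"fingers":40,"offset":[0.1781,0.015,-0.005],"twist":[0.004,0.003,0.626]},{"fingers":40,"offset":[0.1781,0.015,-0.005],"twist":[0.004,0.003,0.626]},{"fingers":40,"offset":[0.1781,0.015,-0.005],"twist":[0.004,0.003,0.626]}]';python3 -m inch '[{"fingers":40,"offset":[0,0,0],"twist":[0,0,0]},{"fingers":40,"offset":[0,0,0],"twist":[0,0,0]},{"fingers":40,"offset":[0,0,0],"twist":[0,0,0]},{"fingers":40,"offset":[0,0,0],"twist":[0,0,0]}]';python3 -c "
from h import *
st();go([529.5,-85.2,29],np.radians(-17.0));snap('wrist','w14')"
```

```text
clock: 13.92
tool_pos: [523.6, -79.7, 93.1]
orientation: [-0.007, 0.804, 0.595, -0.003]
contact_force: [-0.9, -0.8, -1.2]
grip_width: 0.585
clock: 14.25
tool_pos: [528.6, -86.4, 94.5]
orientation: [-0.003, 0.803, 0.596, -0.001]
contact_force: [0.2, -0.6, -0.2]
grip_width: 0.583
14.25 tcp [528.6 -86.4  94.5] x [0.289 0.957 0.001] z [-0.005  0.003 -1.   ] F [ 0.2 -0.6 -0.2] grip 0.583 q [-0.29  0.33  1.79  0.    1.02 -0.  ]
offset [0.0013 0.0009 0.0655]
twist [-0.006 -0.001  0.004]
twist [ 2.000e-03 -9.000e-03 -3.138e+00]
```

View pics/w14.png

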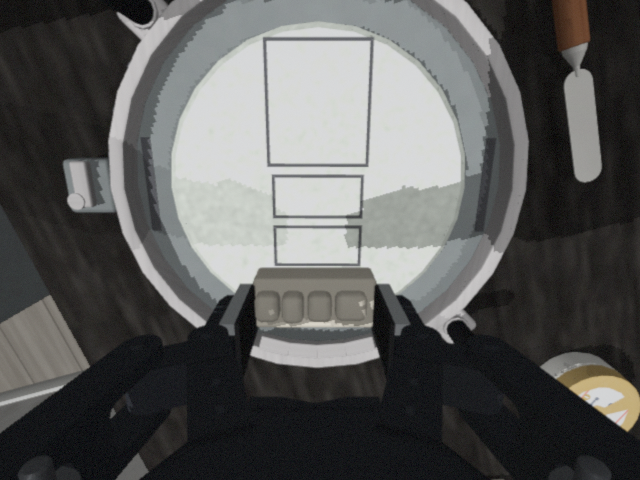

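```bash
python3 - <<'E'
from h import *
d=load('w14')
Q=dict(L=[(264,39),(372.5,39),(368,165),(267,165)],n1=[(273,176),(362.5,176),(361.5,217),(274,217)],n2=[(275,226),(361,226),(360,265),(276,265)])
outl(d,Q,1,0,0)
print(onz(d,152,187,12),onz(d,486,188,12),onz(d,87,186,28))
E
python3 -m inch '[{"fingers":40,"offset":[0.0013,0.0009,0.025],"twist":[-0.006,-0.001,0.004]},{"fingers":40,"offset":[0.0013,0.0009,0.045],"twist":[-0.006,-0.001,0.004]},{"fingers":40,"offset":[0.0013,0.0009,0.055],"twist":[-0.006,-0.001,0.004]},{"fingers":40,"offset":[0.0013,0.0009,0.060],"twist":[-0.006,-0.001,0.004]},{"fingers":40,"offset":[0.0013,0.0009,0.064],"twist":[-0.006,-0.001,0.004]}]';python3 -m inch '[{"fingers":40,"offset":[0,0,0.002],"twist":[0,0,0]},{"fingers":40,"offset":[0,0,0.002],"twist":[0,0,0]},{"fingers":40,"offset":[0,0,0.002],"twist":[0,0,0]}]';python3 -c "
from h import *
st()"
```

```text
L [554.4  -4.1  22. ] [59.5, 67.7, 60.7, 67.8] -16.8
n1 [539.1 -55.   22. ] [54.3, 25.4, 54.8, 25.4] -16.8
n2 [530.2 -85.3  22. ] [54.2, 26.1, 54.7, 26.2] -16.7
[438.70641335 -19.80020448  12.        ] [643.28482984 -82.15177065  12.        ] [409.6237735   -8.19748698  28.        ]
clock: 14.72
tool_pos: [529.3, -84.6, 30.4]
orientation: [-0.0, 0.804, 0.594, 0.0]
contact_force: [0.0, -0.0, -0.5]
grip_width: 0.583
clock: 14.97
tool_pos: [529.8, -84.3, 29.7]
orientation: [0.001, 0.804, 0.595, 0.001]
contact_force: [-0.1, -0.4, -0.5]
grip_width: 0.583
14.97 tcp [529.8 -84.3  29.7] x [0.293 0.956 0.001] z [ 0.002  0.    -1.   ] F [-0.1 -0.4 -0.5] grip 0.583 q [-0.29  0.41  1.87  0.    0.86  0.01]
```

```bash
python3 -m inch '[{"fingers":40,"offset":[0,0,0.0025],"twist":[0,0,0]},{"fingers":40,"offset":[0,0,0.0025],"twist":[0,0,0]},{"fingers":40,"offset":[0,0,0.0025],"twist":[0,0,0]}]';python3 -m inch '[{"fingers":62,"offset":[0,0,0],"twist":[0,0,0]},{"fingers":75,"offset":[0,0,0],"twist":[0,0,0]},{"fingers":80,"offset":[0,0,0],"twist":[0,0,0]}]';python3 -m inch '[{"fingers":80,"offset":[0,0,-0.02],"twist":[0,0,0]},{"fingers":80,"offset":[0,0,-0.06],"twist":[0,0,0]},{"fingers":80,"offset":[-0.04,0,-0.10],"twist":[0,0,0]},{"fingers":80,"offset":[-0.08,0,-0.12],"twist":[0,0,0]},{"fingers":80,"offset":[-0.08,0,-0.12],"twist":[0,0,0]}]';python3 -c "
from h import *
st();snap('wrist','w15');go([595.8,-348.5,95],np.radians(-11.3))"
```

```text
clock: 15.22
tool_pos: [530.2, -84.3, 28.7]
orientation: [0.001, 0.804, 0.595, 0.001]
contact_force: [-2.0, 0.7, 10.5]
grip_width: 0.584
clock: 15.47
tool_pos: [529.4, -84.0, 26.8]
orientation: [0.0, 0.804, 0.595, 0.001]
contact_force: [0.3, 0.2, 0.2]
grip_width: 0.799
clock: 15.88
tool_pos: [506.9, -164.1, 150.1]
orientation: [0.004, 0.804, 0.595, 0.001]
contact_force: [0.6, 0.9, 0.1]
grip_width: 0.795
15.88 tcp [ 506.9 -164.1  150.1] x [ 0.293  0.956 -0.003] z [ 0.006 -0.004 -1.   ] F [0.6 0.9 0.1] grip 0.795 q [-0.44  0.27  1.73 -0.    1.14 -0.15]
offset [-0.1482  0.1383  0.0572]
twist [ 0.008  0.004 -0.102]
twist [ 0.006 -0.012  3.04 ]
```

View pics/w15.png

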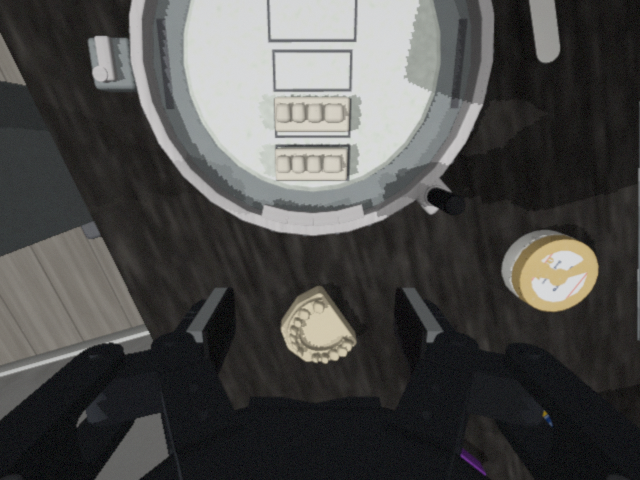

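```bash
python3 -m inch '[{"fingers":90,"offset":[-0.1482,0.1383,0.0],"twist":[0,0,-0.102]},{"fingers":90,"offset":[-0.1482,0.1383,0.01],"twist":[0,0,-0.102]},{"fingers":90,"offset":[-0.1482,0.1383,0.03],"twist":[0,0,-0.102]},{"fingers":90,"offset":[-0.1482,0.1383,0.054],"twist":[0,0,-0.102]},{"fingers":90,"offset":[-0.1482,0.1383,0.054],"twist":[0,0,-0.102]}]';python3 -m inch '[{"fingers":90,"offset":[0,0,0],"twist":[0,0,0]},{"fingers":90,"offset":[0,0,0],"twist":[0,0,0]},{"fingers":90,"offset":[0,0,0],"twist":[0,0,0]},{"fingers":90,"offset":[0,0,0],"twist":[0,0,0]}]';python3 -c "
from h import *
st();d=snap('wrist','w16');go([595.8,-348.9,5],np.radians(-11.3));whites(d,box=(240,180,390,290))"
```

```text
clock: 16.35
tool_pos: [593.4, -339.4, 94.7]
orientation: [0.001, 0.773, 0.635, 0.001]
contact_force: [0.5, 1.0, 0.0]
grip_width: 0.896
clock: 16.68
tool_pos: [592.0, -336.5, 95.7]
orientation: [-0.0, 0.772, 0.635, 0.001]
contact_force: [-0.3, -0.6, 0.6]
grip_width: 0.901
16.68 tcp [ 592.  -336.5   95.7] x [0.193 0.981 0.001] z [ 0.     0.001 -1.   ] F [-0.3 -0.6  0.6] grip 0.901 q [-0.62  0.52  1.45  0.    1.16 -0.43]
offset [-0.0115  0.0058  0.0913]
twist [ 0.001 -0.001  0.003]
twist [ 1.000e-03  2.000e-03 -3.138e+00]
px [324. 259.] world [ 595.3 -350.2] sides [23.5 23.5 52.1 53.5] long axis deg 168.8 area 2372.0
```

View pics/w16.png

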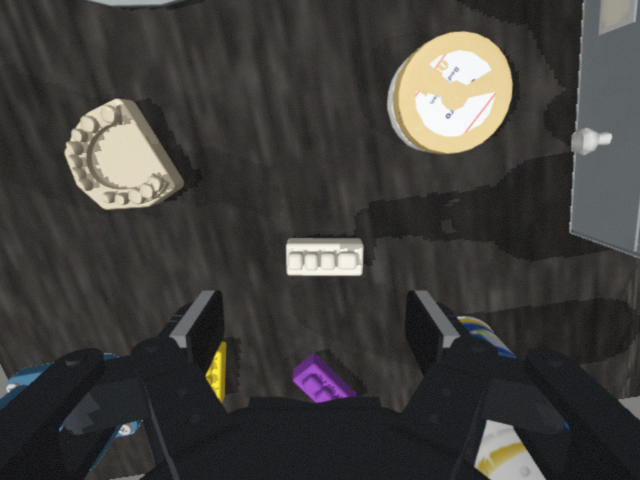

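```bash
python3 - <<'E'
from h import *
s=get_image("scene"); print(onz(s,464,245,0),onz(s,487,249,0),onz(s,475,253,0)); st()
E
```

```text
[ 6.81145449e+02 -4.22465047e+02 -1.13686838e-13] [ 673.4691993 -481.9033581    0.       ] [ 652.18333083 -448.24497997    0.        ]
16.78 tcp [ 592.3 -336.6   96.6] x [0.193 0.981 0.   ] z [ 0.002 -0.    -1.   ] F [-0.5  0.3 -0.6] grip 0.898 q [-0.62  0.52  1.45  0.    1.16 -0.43]
```

```bash
python3 -m inch '[{"fingers":85,"offset":[-0.0121,0.0057,0.03],"twist":[0,0,0]},{"fingers":85,"offset":[-0.0121,0.0057,0.055],"twist":[0,0,0]},{"fingers":85,"offset":[-0.0121,0.0057,0.075],"twist":[0,0,0]},{"fingers":85,"offset":[-0.0121,0.0057,0.086],"twist":[0,0,0]},{"fingers":85,"offset":[-0.0121,0.0057,0.0905],"twist":[0,0,0]}]';python3 -m inch '[{"fingers":85,"offset":[0,0,0],"twist":[0,0,0]},{"fingers":50,"offset":[0,0,0],"twist":[0,0,0]},{"fingers":40,"offset":[0,0,0],"twist":[0,0,0]},{"fingers":40,"offset":[0,0,0],"twist":[0,0,0]},{"fingers":40,"offset":[0,0,0],"twist":[0,0,0]}]';python3 -c "
from h import *
st()"
```

```text
clock: 17.2
tool_pos: [594.6, -349.4, 3.7]
orientation: [-0.001, 0.772, 0.635, 0.0]
contact_force: [-0.4, 0.2, 0.0]
grip_width: 0.853
clock: 17.62
tool_pos: [596.9, -351.7, 7.2]
orientation: [0.002, 0.773, 0.635, 0.001]
contact_force: [-0.9, 0.3, 6.9]
grip_width: 0.583
17.62 tcp [ 596.9 -351.7    7.2] x [ 0.194  0.981 -0.001] z [ 0.004 -0.002 -1.   ] F [-0.9  0.3  6.9] grip 0.583 q [-0.63  0.62  1.52  0.    1.   -0.44]
```

```bash
python3 -m inch '[{"fingers":40,"offset":[0,0,-0.02],"twist":[0,0,0]},{"fingers":40,"offset":[0,0,-0.05],"twist":[0,0,0]},{"fingers":40,"offset":[0,0,-0.09],"twist":[0,0,0]},{"fingers":40,"offset":[0,0,-0.09],"twist":[0,0,0]},{"fingers":40,"offset":[0,0,-0.09],"twist":[0,0,0]}]';python3 -c "
from h import *
st();go([538.5,-56.5,97],np.radians(-17.0));snap('wrist','w17')"
```

```text
clock: 18.03
tool_pos: [597.4, -352.3, 98.6]
orientation: [0.004, 0.773, 0.635, 0.001]
contact_force: [-0.3, -0.5, -1.1]
grip_width: 0.582
18.03 tcp [ 597.4 -352.3   98.6] x [ 0.194  0.981 -0.003] z [ 0.007 -0.004 -1.   ] F [-0.3 -0.5 -1.1] grip 0.582 q [-0.63  0.53  1.43  0.    1.17 -0.44]
offset [ 0.2787 -0.1151  0.    ]
twist [0.007 0.002 0.102]
twist [-3.00e-03  1.10e-02 -3.04e+00]
```

View pics/w17.png

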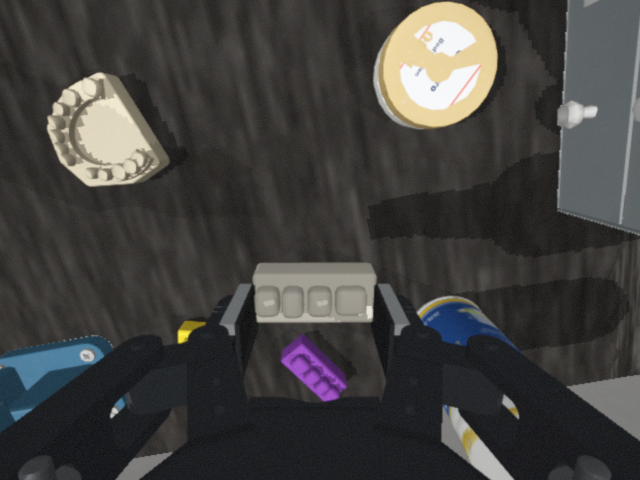

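```bash
python3 -m inch '[{"fingers":40,"offset":[0.2787,-0.1151,-0.005],"twist":[0.007,0.002,0.102]},{"fingers":40,"offset":[0.2787,-0.1151,-0.005],"twist":[0.007,0.002,0.102]},{"fingers":40,"offset":[0.2787,-0.1151,-0.005],"twist":[0.007,0.002,0.102]},{"fingers":40,"offset":[0.2787,-0.1151,-0.005],"twist":[0.007,0.002,0.102]},{"fingers":40,"offset":[0.2787,-0.1151,-0.005],"twist":[0.007,0.002,0.102]}]';python3 -c "
from h import *
st();go([538.5,-56.5,97],np.radians(-17.0))"
```

```text
clock: 18.5
tool_pos: [552.6, -144.4, 96.4]
orientation: [-0.005, 0.804, 0.594, -0.002]
contact_force: [1.2, 0.2, -0.2]
grip_width: 0.582
18.5 tcp [ 552.6 -144.4   96.4] x [0.294 0.956 0.003] z [-0.009  0.006 -1.   ] F [ 1.2  0.2 -0.2] grip 0.582 q [-0.38  0.38  1.71  0.    1.07 -0.08]
offset [ 0.0799 -0.0393  0.    ]
twist [-0.011 -0.003 -0.001]
twist [-0.004  0.017  3.14 ]
```

```bash
python3 -m inch '[{"fingers":40,"offset":[0.0799,-0.0393,0],"twist":[0,0,0]},{"fingers":40,"offset":[0.0799,-0.0393,0],"twist":[0,0,0]},{"fingers":40,"offset":[0.0799,-0.0393,0],"twist":[0,0,0]},{"fingers":40,"offset":[0.0799,-0.0393,0],"twist":[0,0,0]},{"fingers":40,"offset":[0.0799,-0.0393,0],"twist":[0,0,0]}]';python3 -m inch '[{"fingers":40,"offset":[0,0,0],"twist":[0,0,0]},{"fingers":40,"offset":[0,0,0],"twist":[0,0,0]},{"fingers":40,"offset":[0,0,0],"twist":[0,0,0]}]';python3 -c "
from h import *
st();go([538.5,-56.5,31],np.radians(-17.0));snap('wrist','w18')"
```

```text
clock: 18.92
tool_pos: [540.2, -58.7, 97.8]
orientation: [-0.004, 0.803, 0.595, -0.002]
contact_force: [0.5, 0.5, -0.3]
grip_width: 0.579
clock: 19.17
tool_pos: [540.9, -60.2, 98.4]
orientation: [-0.003, 0.805, 0.594, -0.001]
contact_force: [-0.7, -0.2, -0.2]
grip_width: 0.585
19.17 tcp [540.9 -60.2  98.4] x [0.295 0.956 0.002] z [-0.006  0.004 -1.   ] F [-0.7 -0.2 -0.2] grip 0.585 q [-0.24  0.34  1.77  0.    1.04  0.06]
offset [ 0.0027 -0.0029  0.0675]
twist [-0.007 -0.002 -0.002]
twist [-3.000e-03  1.100e-02  3.139e+00]
```

View pics/w18.png

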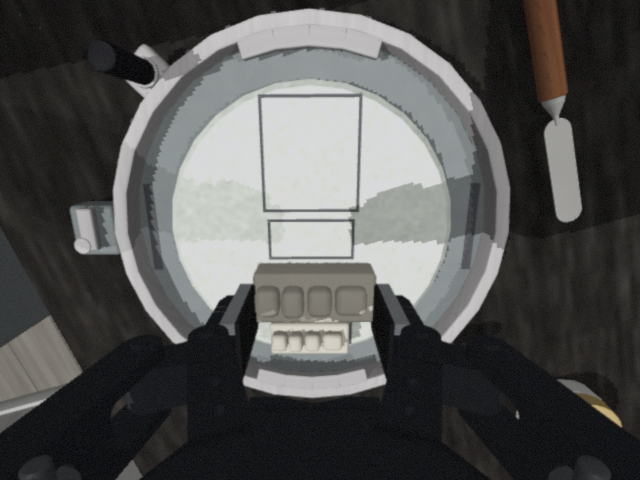

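```bash
python3 - <<'E'
from h import *
d=load('w18')
Q=dict(L=[(260,95.5),(361,95.5),(358,210),(263,210.5)],n1=[(269,220),(353.5,220),(353,258),(270,258)])
outl(d,Q,1,0,0)
print(onz(d,153,225,12),onz(d,474,226,12))
E
python3 -m inch '[{"fingers":40,"offset":[0.0027,-0.0026,0.025],"twist":[-0.007,-0.002,-0.002]},{"fingers":40,"offset":[0.0027,-0.0026,0.045],"twist":[-0.007,-0.002,-0.002]},{"fingers":40,"offset":[0.0027,-0.0026,0.057],"twist":[-0.007,-0.002,-0.002]},{"fingers":40,"offset":[0.0027,-0.0026,0.063],"twist":[-0.007,-0.002,-0.002]},{"fingers":40,"offset":[0.0027,-0.0026,0.0665],"twist":[-0.007,-0.002,-0.002]}]';python3 -m inch '[{"fingers":40,"offset":[0,0,0.002],"twist":[0,0,0]},{"fingers":40,"offset":[0,0,0.002],"twist":[0,0,0]},{"fingers":40,"offset":[0,0,0.003],"twist":[0,0,0]}]';python3 -c "
from h import *
st()"
```

```text
L [554.6  -3.9  22. ] [58.7, 67.6, 60.3, 68.0] -17.0
n1 [539.3 -54.7  22. ] [54.0, 25.7, 54.7, 25.7] -17.1
[439.37135053 -16.52411527  12.        ] [645.28366112 -80.5575493   12.        ]
clock: 19.63
tool_pos: [538.2, -55.7, 31.3]
orientation: [-0.001, 0.804, 0.595, -0.0]
contact_force: [0.2, 0.8, 0.5]
grip_width: 0.582
clock: 19.88
tool_pos: [539.4, -55.4, 30.0]
orientation: [0.001, 0.803, 0.595, 0.001]
contact_force: [0.1, 0.0, -1.2]
grip_width: 0.579
19.88 tcp [539.4 -55.4  30. ] x [0.291 0.957 0.   ] z [ 0.002 -0.    -1.   ] F [ 0.1  0.  -1.2] grip 0.579 q [-0.23  0.42  1.86  0.    0.87  0.06]
```

Outline L confirmed at (554.5,-4), pot centre from the marks (542,-48.5). Lower the last bit, release, and return for the arch.

```bash
python3 -m inch '[{"fingers":40,"offset":[0,0,0.0015],"twist":[0,0,0]},{"fingers":40,"offset":[0,0,0.0015],"twist":[0,0,0]},{"fingers":40,"offset":[0,0,0.0015],"twist":[0,0,0]}]';python3 -m inch '[{"fingers":62,"offset":[0,0,0],"twist":[0,0,0]},{"fingers":75,"offset":[0,0,0],"twist":[0,0,0]},{"fingers":80,"offset":[0,0,0],"twist":[0,0,0]}]';python3 -m inch '[{"fingers":80,"offset":[0,0,-0.02],"twist":[0,0,0]},{"fingers":80,"offset":[0,0,-0.06],"twist":[0,0,0]},{"fingers":80,"offset":[-0.04,0,-0.10],"twist":[0,0,0]},{"fingers":80,"offset":[-0.08,0,-0.12],"twist":[0,0,0]},{"fingers":80,"offset":[-0.08,0,-0.12],"twist":[0,0,0]}]';python3 -c "
from h import *
st();snap('wrist','w19');go([476,-259.5,95],np.radians(15))"
```

```text
clock: 20.13
tool_pos: [539.4, -55.4, 29.1]
orientation: [0.001, 0.803, 0.596, 0.001]
contact_force: [-1.6, -0.1, 4.7]
grip_width: 0.587
clock: 20.38
tool_pos: [538.6, -55.0, 27.8]
orientation: [0.0, 0.803, 0.595, 0.0]
contact_force: [0.1, -0.2, 0.3]
grip_width: 0.8
clock: 20.8
tool_pos: [516.3, -135.0, 151.3]
orientation: [0.003, 0.803, 0.595, 0.001]
contact_force: [0.4, -0.7, 1.0]
grip_width: 0.798
20.8 tcp [ 516.3 -135.   151.3] x [ 0.291  0.957 -0.002] z [ 0.006 -0.004 -1.   ] F [ 0.4 -0.7  1. ] grip 0.798 q [-0.38  0.27  1.72 -0.    1.14 -0.09]
offset [-0.129  -0.0031  0.0572]
twist [ 0.006  0.006 -0.559]
twist [ 0.008 -0.009  2.583]
```

View pics/w19.png

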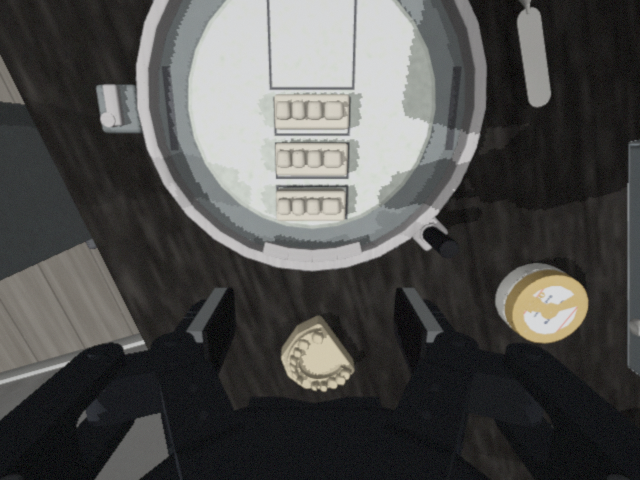

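```bash
python3 -m inch '[{"fingers":100,"offset":[-0.135,-0.0031,0.02],"twist":[0.006,0.006,-0.559]},{"fingers":100,"offset":[-0.135,-0.0031,0.03],"twist":[0.006,0.006,-0.559]},{"fingers":100,"offset":[-0.135,-0.0031,0.037],"twist":[0.006,0.006,-0.559]},{"fingers":100,"offset":[-0.135,-0.0031,0.037],"twist":[0.006,0.006,-0.559]},{"fingers":100,"offset":[-0.135,-0.0031,0.037],"twist":[0.006,0.006,-0.559]}]';python3 -m inch '[{"fingers":100,"offset":[0,0,0],"twist":[0,0,-0.03]},{"fingers":100,"offset":[0,0,0],"twist":[0,0,-0.03]},{"fingers":100,"offset":[0,0,0],"twist":[0,0,-0.03]},{"fingers":100,"offset":[0,0,0],"twist":[0,0,-0.03]}]';python3 -c "
from h import *
st();d=snap('wrist','w20');go([475.5,-259,5],np.radians(15));whites(d,box=(230,150,400,330))"
```

```text
clock: 21.27
tool_pos: [470.8, -263.2, 108.2]
orientation: [-0.006, 0.607, 0.795, -0.0]
contact_force: [0.3, -0.2, -0.7]
grip_width: 1.0
clock: 21.6
tool_pos: [473.1, -259.3, 110.4]
orientation: [-0.004, 0.596, 0.803, 0.001]
contact_force: [-0.2, -0.6, 0.6]
grip_width: 0.997
21.6 tcp [ 473.1 -259.3  110.4] x [-0.289  0.957  0.008] z [-0.006  0.007 -1.   ] F [-0.2 -0.6  0.6] grip 0.997 q [-0.63  0.32  1.76  0.    1.07 -0.93]
offset [-0.0012  0.0027  0.1055]
twist [-0.004 -0.008  0.032]
twist [ 0.012 -0.006 -3.109]
px [322. 241.] world [ 477.3 -262.2] sides [54.3 58.2 66.1 66.2] long axis deg 105.7 area 5069.5
```

View pics/w20.png

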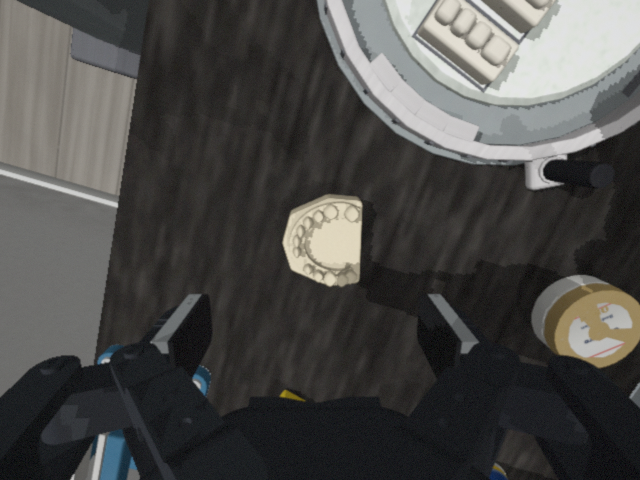

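```bash
python3 - <<'E'
from h import *
d=load('w20');crop(d,270,180,380,300,5,'w20c')
w=[onz(d,*p,16) for p in [(361.5,200),(360.5,280)]];v=w[0]-w[1];print(np.degrees(np.arctan2(v[1],v[0])))
go([476.3,-261,5],np.radians(16.5))
E
```

```text
108.15657512574045
offset [-0.0033  0.0029  0.1055]
twist [-0.003 -0.008  0.006]
twist [ 0.012 -0.005 -3.136]
```

View pics/w20c.png

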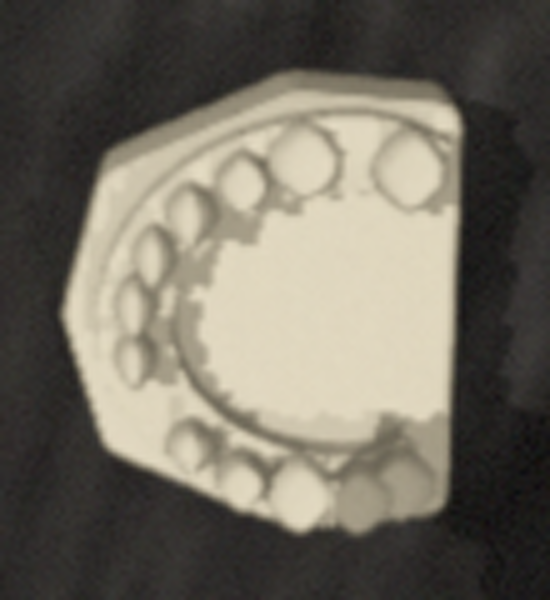

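```bash
python3 - <<'E'
from h import *
d=load('w20')
a=onz(d,283,243.4,14);b=onz(d,361,242.4,14);print(a,b,(a+b)/2,np.linalg.norm(a-b),np.degrees(np.arctan2(*(b-a)[1::-1])))
st();go([476.5,-260.8,6],np.radians(17))
E
```

```text
[ 450.62373732 -268.95696972   14.        ] [ 503.51294592 -252.18316593   14.        ] [ 477.06834162 -260.57006783   14.        ] 55.485393395709366 17.596415754321015
21.65 tcp [ 473.2 -259.3  110.6] x [-0.29   0.957  0.008] z [-0.006  0.006 -1.   ] F [-0.5 -0.2 -0.5] grip 1.002 q [-0.63  0.32  1.76  0.    1.07 -0.93]
offset [-0.0032  0.0031  0.1045]
twist [-0.003 -0.008 -0.003]
twist [-0.012  0.005  3.139]
```

```bash
python3 -m inch '[{"fingers":100,"offset":[-0.0028,0.0033,0.03],"twist":[-0.003,-0.008,-0.011]},{"fingers":100,"offset":[-0.0028,0.0033,0.06],"twist":[-0.003,-0.008,-0.011]},{"fingers":100,"offset":[-0.0028,0.0033,0.085],"twist":[-0.003,-0.008,-0.011]},{"fingers":100,"offset":[-0.0028,0.0033,0.099],"twist":[-0.003,-0.008,-0.011]},{"fingers":100,"offset":[-0.0028,0.0033,0.1045],"twist":[-0.003,-0.008,-0.011]}]';python3 -m inch '[{"fingers":100,"offset":[0,0,0],"twist":[0,0,0]},{"fingers":70,"offset":[0,0,0],"twist":[0,0,0]},{"fingers":50,"offset":[0,0,0],"twist":[0,0,0]},{"fingers":45,"offset":[0,0,0],"twist":[0,0,0]},{"fingers":45,"offset":[0,0,0],"twist":[0,0,0]}]';python3 -c "
from h import *
st()"
```

```text
clock: 22.07
tool_pos: [475.1, -259.4, 3.9]
orientation: [-0.002, 0.591, 0.806, -0.0]
contact_force: [0.3, -0.4, 0.6]
grip_width: 1.001
clock: 22.48
tool_pos: [478.0, -261.6, 8.4]
orientation: [0.002, 0.592, 0.806, 0.0]
contact_force: [1.4, 0.9, 5.8]
grip_width: 0.61
22.48 tcp [ 478.  -261.6    8.4] x [-0.3    0.954 -0.003] z [ 0.004 -0.002 -1.   ] F [1.4 0.9 5.8] grip 0.61 q [-0.63  0.45  1.87  0.    0.81 -0.93]
```

```bash
python3 -m inch '[{"fingers":45,"offset":[0,0,-0.02],"twist":[0,0,0]},{"fingers":45,"offset":[0,0,-0.05],"twist":[0,0,0]},{"fingers":45,"offset":[0,0,-0.09],"twist":[0,0,0]},{"fingers":45,"offset":[0,0,-0.1],"twist":[0,0,0]},{"fingers":45,"offset":[0,0,-0.1],"twist":[0,0,0]}]';python3 -c "
from h import *
st();go([554,-5.5,105],np.radians(-17.0));snap('wrist','w21')"
```

```text
clock: 22.9
tool_pos: [478.9, -262.7, 110.5]
orientation: [0.005, 0.591, 0.806, -0.0]
contact_force: [0.3, -0.7, -1.5]
grip_width: 0.6
22.9 tcp [ 478.9 -262.7  110.5] x [-0.3    0.954 -0.008] z [ 0.008 -0.006 -1.   ] F [ 0.3 -0.7 -1.5] grip 0.6 q [-0.63  0.32  1.76 -0.    1.05 -0.93]
offset [0.2228 0.1488 0.0045]
twist [0.008 0.006 0.602]
twist [-0.008  0.01  -2.54 ]
```

View pics/w21.png

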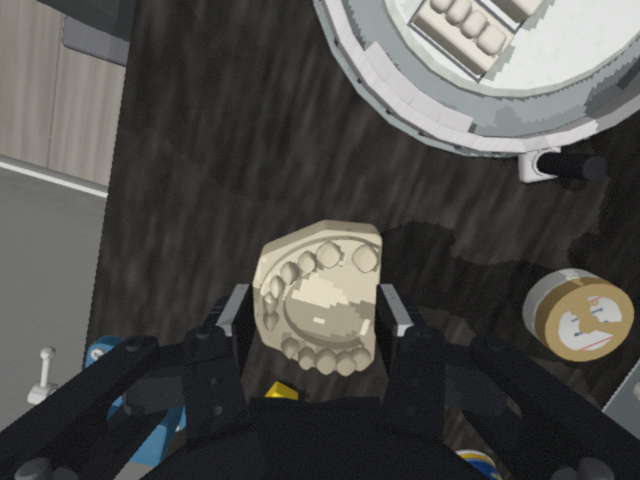

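```bash
python3 -c "
from h import *
d=load('w21');crop(d,230,200,410,390,4.1,'w21c')"
```

```text
(no output)
```

View pics/w21c.png

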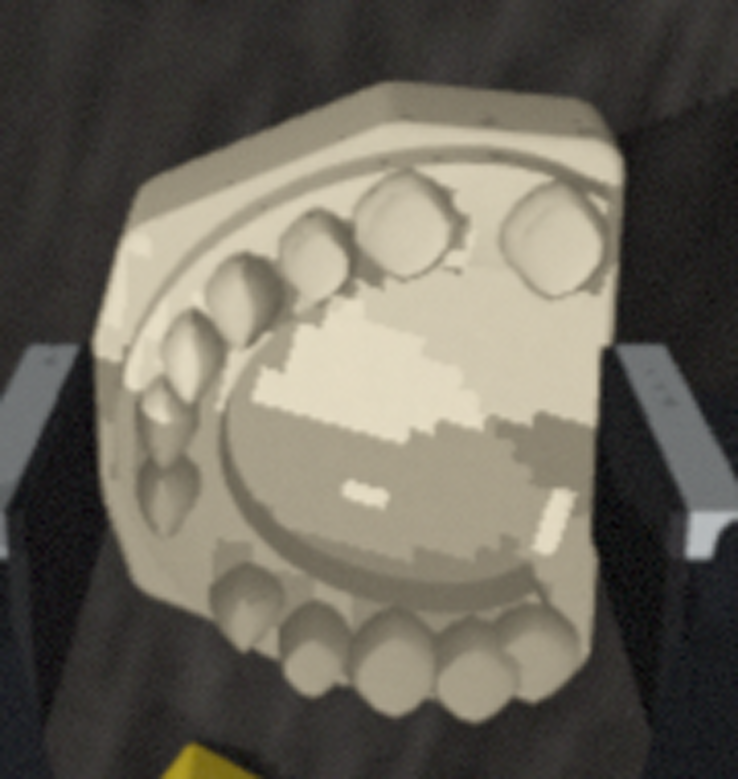

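```bash
python3 - <<'E'
from h import *
d=load('w21')
f=lambda x,y,z:onz(d,230+(x+.5)/4.1-.5,200+(y+.5)/4.1-.5,z)[:2]
for z in(112,118,124):
    a=f(622,170,z);b=f(597,545,z);v=a-b;print(z,"back",np.degrees(np.arctan2(v[1],v[0])),np.linalg.norm(v))
    # front facet chamfer long side edges (top): left-top edge and right-bottom corners
    vx=f(95,345,z); fa=f(130,225,z);fb=f(135,585,z);v=fa-fb;print("  front corners",np.degrees(np.arctan2(v[1],v[0])),np.linalg.norm(v))
    P=[f(622,150,z),f(592,655,z)];print("  back mid",np.mean(P,0),"vertex",vx,np.linalg.norm(P[0]-P[1]),np.linalg.norm(np.mean(P,0)-vx))
x=np.array([-.3,.954]);print(np.degrees(np.arctan2(x[1],x[0])))
E
```

```text
112 back 106.90403496774206 43.20698560074042
  front corners 105.73170537698108 42.25048137203883
  back mid [ 503.71608142 -255.20358278] vertex [ 449.40274085 -263.40633921] 59.41093450697635 54.92926521509775
118 back 106.90403496774209 41.33618124869964
  front corners 105.73170537698104 40.4210923663574
  back mid [ 501.62370658 -252.6874704 ] vertex [ 449.66206059 -260.53505851] 56.83852096576062 52.55090192522627
124 back 106.90403496774212 39.46537689665885
  front corners 105.73170537698107 38.59170336067605
  back mid [ 499.53133174 -250.17135802] vertex [ 449.92138033 -257.66377782] 54.266107424544764 50.17253863535479
107.45655813366689
```

```bash
python3 -m inch '[{"fingers":45,"offset":[0.2215,0.1488,0],"twist":[0.008,0.006,0.602]},{"fingers":45,"offset":[0.2215,0.1488,0],"twist":[0.008,0.006,0.602]},{"fingers":45,"offset":[0.2215,0.1488,0],"twist":[0.008,0.006,0.602]},{"fingers":45,"offset":[0.2215,0.1488,0],"twist":[0.008,0.006,0.602]},{"fingers":45,"offset":[0.2215,0.1488,0],"twist":[0.008,0.006,0.602]}]';python3 -c "
from h import *
st();go([553.7,-6.4,104],np.radians(-17.0))"
```

```text
clock: 23.37
tool_pos: [528.9, -77.1, 103.8]
orientation: [-0.006, 0.796, 0.605, -0.003]
contact_force: [0.2, 0.3, -1.2]
grip_width: 0.608
23.37 tcp [528.9 -77.1 103.8] x [0.267 0.964 0.003] z [-0.012  0.006 -1.   ] F [ 0.2  0.3 -1.2] grip 0.608 q [-0.28  0.33  1.77  0.    1.05 -0.01]
offset [ 0.0748  0.005  -0.0001]
twist [-0.013 -0.003  0.026]
twist [ 0.004 -0.021 -3.115]
```

```bash
python3 -m inch '[{"fingers":45,"offset":[0.0748,0.005,0],"twist":[0,0,0.026]},{"fingers":45,"offset":[0.0748,0.005,0],"twist":[0,0,0.026]},{"fingers":45,"offset":[0.0748,0.005,0],"twist":[0,0,0.026]},{"fingers":45,"offset":[0.0748,0.005,0],"twist":[0,0,0.026]},{"fingers":45,"offset":[0.0748,0.005,0],"twist":[0,0,0.026]}]';python3 -m inch '[{"fingers":45,"offset":[0,0,0],"twist":[0,0,0]},{"fingers":45,"offset":[0,0,0],"twist":[0,0,0]},{"fingers":45,"offset":[0,0,0],"twist":[0,0,0]},{"fingers":45,"offset":[0,0,0],"twist":[0,0,0]}]';python3 -c "
from h import *
st();go([553.7,-6.4,34],np.radians(-17.0));snap('wrist','w22');st()"
```

```text
clock: 23.78
tool_pos: [553.3, -8.2, 104.5]
orientation: [-0.005, 0.802, 0.598, -0.003]
contact_force: [-0.2, -0.6, -2.3]
grip_width: 0.603
clock: 24.12
tool_pos: [554.6, -9.2, 106.2]
orientation: [-0.004, 0.802, 0.597, -0.002]
contact_force: [-0.3, 0.8, -1.1]
grip_width: 0.603
24.12 tcp [554.6  -9.2 106.2] x [0.288 0.958 0.002] z [-0.008  0.005 -1.   ] F [-0.3  0.8 -1.1] grip 0.603 q [-0.14  0.35  1.73  0.    1.07  0.15]
offset [ 0.0023 -0.001   0.0722]
twist [-0.009 -0.002  0.005]
twist [ 0.004 -0.014 -3.137]
24.17 tcp [554.7  -9.  106.3] x [0.287 0.958 0.002] z [-0.008  0.005 -1.   ] F [ 0.5  0.5 -1.7] grip 0.607 q [-0.14  0.35  1.73  0.    1.07  0.15]
```

View pics/w22.png

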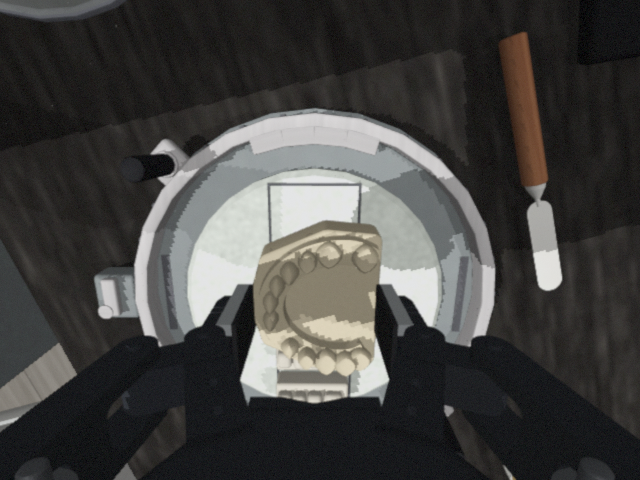

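```bash
python3 -m inch '[{"fingers":45,"offset":[0.0014,-0.001,0.025],"twist":[-0.009,-0.002,0.005]},{"fingers":45,"offset":[0.0014,-0.001,0.045],"twist":[-0.009,-0.002,0.005]},{"fingers":45,"offset":[0.0014,-0.001,0.06],"twist":[-0.009,-0.002,0.005]},{"fingers":45,"offset":[0.0014,-0.001,0.067],"twist":[-0.009,-0.002,0.005]},{"fingers":45,"offset":[0.0014,-0.001,0.070],"twist":[-0.009,-0.002,0.005]}]';python3 -m inch '[{"fingers":45,"offset":[0,0,0.001],"twist":[0,0,0]},{"fingers":45,"offset":[0,0,0.001],"twist":[0,0,0]},{"fingers":45,"offset":[0,0,0.001],"twist":[0,0,0]}]';python3 -c "
from h import *
st();d=snap('wrist','w23');st();crop(d,220,100,420,300,3.5,'w23c')"
```

```text
clock: 24.58
tool_pos: [552.9, -6.4, 35.2]
orientation: [-0.001, 0.803, 0.595, -0.001]
contact_force: [0.3, 0.7, -1.9]
grip_width: 0.609
clock: 24.83
tool_pos: [554.6, -6.4, 36.2]
orientation: [0.001, 0.803, 0.595, 0.001]
contact_force: [-0.0, 0.1, -0.9]
grip_width: 0.608
24.83 tcp [554.6  -6.4  36.2] x [0.291 0.957 0.001] z [ 0.002  0.    -1.   ] F [-0.   0.1 -0.9] grip 0.608 q [-0.14  0.42  1.82  0.    0.89  0.16]
24.88 tcp [554.6  -6.4  36.2] x [0.291 0.957 0.001] z [ 0.002  0.    -1.   ] F [-0.4 -0.3 -0.8] grip 0.606 q [-0.14  0.42  1.82  0.    0.89  0.16]
```

View pics/w23.png

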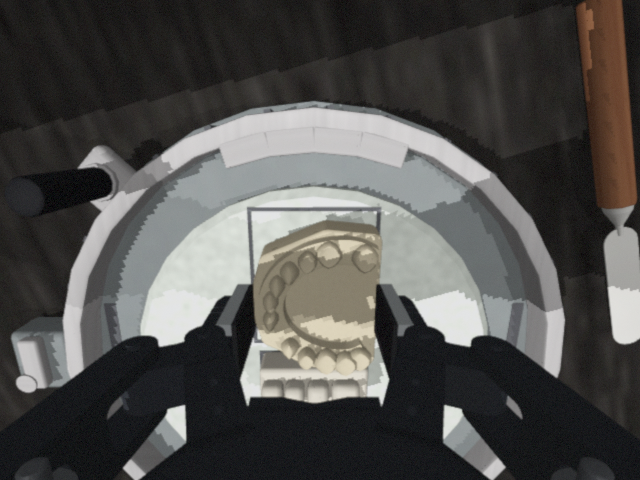

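```bash
python3 - <<'E'
from h import *
d=load('w23'); c=np.array([554.4,-4.]); ux=np.array([.956,-.292]);uy=np.array([.292,.956])
for n,p,z in [("outline top",(315,210),22),("out left",(250,225),22),("out right",(379,220),22),("model +y bottom edge",(340,222),28),("model right-top bottom",(378,226),28),("+y edge z44",(340,235),44),("vertex low",(252,285),28),("vertex top",(255,290),44),("-y edge top z44?",(330,365),44)]:
    w=onz(d,*p,z)[:2]-c; print(n,np.round([w@ux,w@uy],1))
E
```

```text
outline top [ 0.4 34.2]
out left [-29.3  27.2]
out right [29.6 29.6]
model +y bottom edge [11.3 30.1]
model right-top bottom [28.1 28.2]
+y edge z44 [10.2 28.5]
vertex low [-28.7   0.2]
vertex top [-24.6   4.9]
-y edge top z44? [  7.  -31.2]
```

View pics/w23c.png

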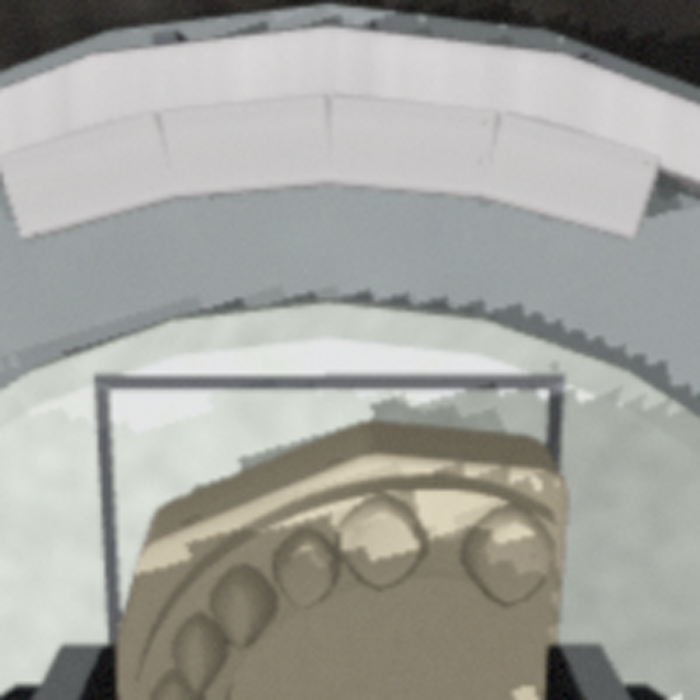

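```bash
python3 -m inch '[{"fingers":45,"offset":[0.002,0,0.002],"twist":[0,0,0]},{"fingers":45,"offset":[0.002,0,0.004],"twist":[0,0,0]},{"fingers":45,"offset":[0.002,0,0.005],"twist":[0,0,0]},{"fingers":45,"offset":[0.002,0,0.005],"twist":[0,0,0]},{"fingers":45,"offset":[0.002,0,0.005],"twist":[0,0,0]}]';python3 -m inch '[{"fingers":45,"offset":[0,0,0.001],"twist":[0,0,0]},{"fingers":45,"offset":[0,0,0.001],"twist":[0,0,0]},{"fingers":45,"offset":[0,0,0.001],"twist":[0,0,0]}]';python3 -c "
from h import *
st()"
```

```text
clock: 25.3
tool_pos: [554.4, -4.1, 30.5]
orientation: [-0.0, 0.803, 0.596, 0.0]
contact_force: [-0.4, 0.9, 0.4]
grip_width: 0.606
clock: 25.55
tool_pos: [554.4, -4.2, 30.4]
orientation: [0.0, 0.803, 0.596, 0.001]
contact_force: [-2.3, 0.9, 7.2]
grip_width: 0.606
25.55 tcp [554.4  -4.2  30.4] x [0.291 0.957 0.001] z [ 0.001  0.001 -1.   ] F [-2.3  0.9  7.2] grip 0.606 q [-0.13  0.43  1.83  0.    0.88  0.16]
```

Plate contact (7 N). Release, rise and look.

```bash
python3 -m inch '[{"fingers":64,"offset":[0,0,0],"twist":[0,0,0]},{"fingers":72,"offset":[0,0,0],"twist":[0,0,0]},{"fingers":80,"offset":[0,0,0],"twist":[0,0,0]},{"fingers":85,"offset":[0,0,0],"twist":[0,0,0]}]';python3 -m inch '[{"fingers":85,"offset":[0,0,-0.02],"twist":[0,0,0]},{"fingers":85,"offset":[0,0,-0.06],"twist":[0,0,0]},{"fingers":85,"offset":[-0.04,0,-0.10],"twist":[0,0,0]},{"fingers":85,"offset":[-0.08,0,-0.14],"twist":[0,0,0]},{"fingers":85,"offset":[-0.10,0,-0.18],"twist":[0,0,0]}]';python3 -m inch '[{"fingers":85,"offset":[0,0,0],"twist":[0,0,0]},{"fingers":85,"offset":[0,0,0],"twist":[0,0,0]},{"fingers":85,"offset":[0,0,0],"twist":[0,0,0]}]';python3 -c "
from h import *
st();d=snap('wrist','w24');crop(d,230,60,410,220,4,'w24c')"
```

```text
clock: 25.88
tool_pos: [554.3, -4.4, 29.1]
orientation: [-0.0, 0.803, 0.595, 0.0]
contact_force: [0.4, 0.1, -0.2]
grip_width: 0.852
clock: 26.3
tool_pos: [529.0, -84.0, 183.2]
orientation: [-0.001, 0.803, 0.596, -0.001]
contact_force: [1.4, 0.1, -0.3]
grip_width: 0.857
clock: 26.55
tool_pos: [529.8, -82.8, 182.2]
orientation: [-0.001, 0.804, 0.595, 0.0]
contact_force: [-1.0, 0.3, -1.3]
grip_width: 0.849
26.55 tcp [529.8 -82.8 182.2] x [0.291 0.957 0.001] z [-0.     0.001 -1.   ] F [-1.   0.3 -1.3] grip 0.849 q [-0.29  0.25  1.67  0.    1.22  0.01]
```

View pics/w24.png

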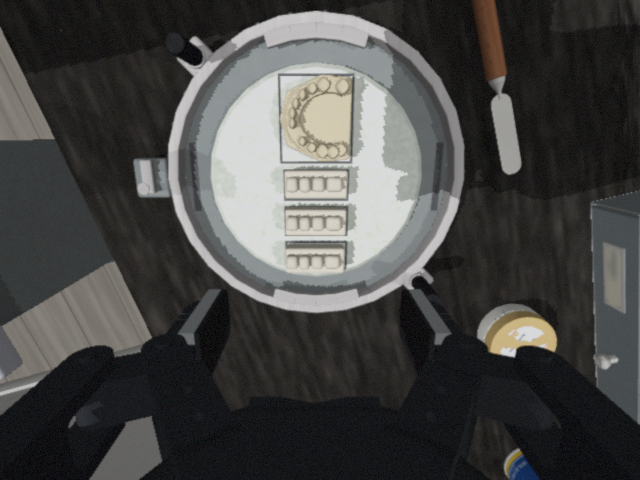

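View pics/w24c.png

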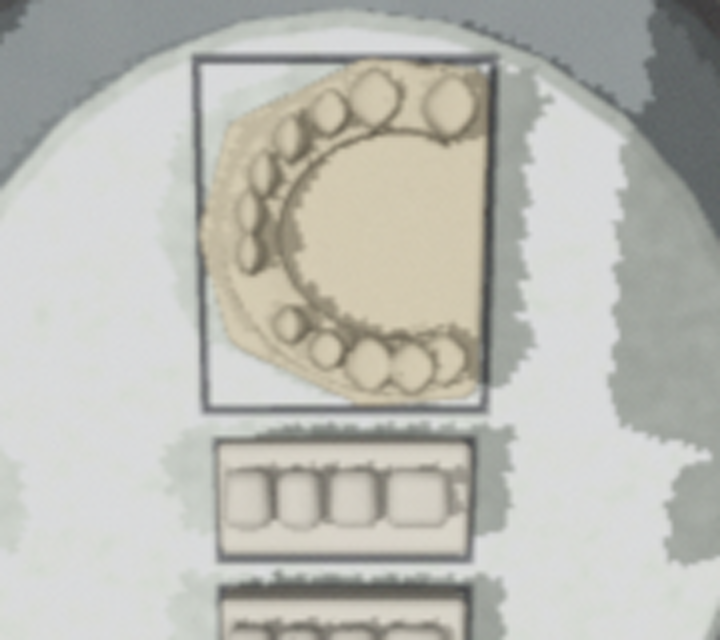

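```bash
python3 -m inch '[{"fingers":60,"offset":[0.2,0,-0.04],"twist":[0,0,-0.3]},{"fingers":60,"offset":[0.2,0,-0.04],"twist":[0,0,-0.3]},{"fingers":60,"offset":[0.2,0,-0.04],"twist":[0,0,-0.3]},{"fingers":60,"offset":[0.2,0,-0.04],"twist":[0,0,-0.3]},{"fingers":60,"offset":[0.2,0,-0.04],"twist":[0,0,-0.3]}]';python3 -c "
from h import *
st();go([460,180,230],0)"
```

```text
clock: 27.02
tool_pos: [587.9, 111.8, 221.1]
orientation: [-0.001, 0.705, 0.71, -0.001]
contact_force: [0.6, 0.7, -0.1]
grip_width: 0.601
27.02 tcp [587.9 111.8 221.1] x [-0.007  1.     0.001] z [-0.003  0.001 -1.   ] F [ 0.6  0.7 -0.1] grip 0.601 q [0.07 0.32 1.47 0.   1.36 0.06]
offset [ 0.0691 -0.1274 -0.0085]
twist [-0.003 -0.001  0.007]
twist [ 2.000e-03 -5.000e-03 -3.135e+00]
```

```bash
python3 -m inch '[{"fingers":60,"offset":[0.069,-0.127,0],"twist":[0,0,0]},{"fingers":60,"offset":[0.069,-0.127,0],"twist":[0,0,0]},{"fingers":60,"offset":[0.069,-0.127,0],"twist":[0,0,0]},{"fingers":60,"offset":[0.069,-0.127,0],"twist":[0,0,0]},{"fingers":60,"offset":[0.069,-0.127,0],"twist":[0,0,0]}]';python3 -m inch '[{"fingers":60,"offset":[0,0,0],"twist":[0,0,0]},{"fingers":60,"offset":[0,0,0],"twist":[0,0,0]},{"fingers":60,"offset":[0,0,0],"twist":[0,0,0]}]';python3 -c "
from h import *
st();d=snap('wrist','w25')"
```

```text
clock: 27.43
tool_pos: [455.2, 179.2, 220.9]
orientation: [-0.003, 0.704, 0.711, -0.002]
contact_force: [0.1, -0.2, 1.0]
grip_width: 0.601
clock: 27.68
tool_pos: [462.1, 176.5, 222.1]
orientation: [-0.0, 0.705, 0.709, -0.0]
contact_force: [0.3, 0.3, -0.1]
grip_width: 0.599
27.68 tcp [462.1 176.5 222.1] x [-0.005  1.    -0.   ] z [-0. -0. -1.] F [ 0.3  0.3 -0.1] grip 0.599 q [0.22 0.16 1.68 0.   1.3  0.22]
```

View pics/w25.png

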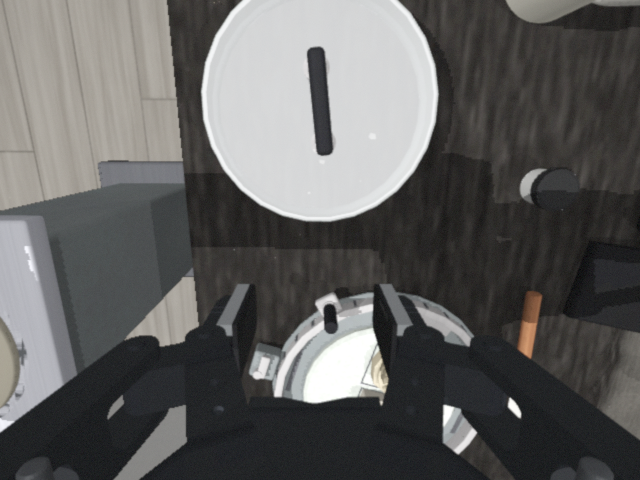

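```bash
python3 - <<'E'
from h import *
d=load('w25'); im=d['img'].astype(int); m=(im.max(2)<75).astype(np.uint8); k=np.zeros_like(m);k[35:170,285:355]=1;m&=k
c=max(cv2.findContours(m,0,cv2.CHAIN_APPROX_NONE)[0],key=cv2.contourArea); b=cv2.boxPoints(cv2.minAreaRect(c))
w=np.array([onz(d,*p,78)[:2] for p in b]); s=np.linalg.norm(w-np.roll(w,-1,0),axis=1);print(b,w.mean(0),s)
i=np.argmax(s[:2]);v=w[(i+1)%4]-w[i];print(np.degrees(np.arctan2(v[1],v[0])))
# lid top circle
m=(im.min(2)>150).astype(np.uint8);k=np.zeros_like(m);k[:230,195:445]=1;m&=k
c=max(cv2.findContours(m,0,cv2.CHAIN_APPROX_NONE)[0],key=cv2.contourArea)[:,0]; c=c[c[:,1]>2]
h=cv2.convexHull(c)[:,0].astype(float); h=h[h[:,1]>5]
P=np.array([onz(d,*p,48)[:2] for p in h]);A=np.c_[2*P,np.ones(len(P))];x=np.linalg.lstsq(A,(P**2).sum(1),rcond=None)[0];print("circle",x[:2],np.sqrt(x[2]+x[:2]@x[:2]))
E
```

```text
[[306.85248   48.377052]
 [323.17212   46.89344 ]
 [332.86066  153.4672  ]
 [316.54102  154.9508  ]] [464.92860385 270.56335724] [12.05234201 76.71428395 13.03671232 76.77925262]
-83.59278598659951
circle [464.8049327  270.77144936] 99.89274922990242
```

```bash
python3 - <<'E'
from h import *
d=load('w24'); crop(d,160,0,480,320,2.45,'w24b')
im=d['img'].astype(int)
g=cv2.cvtColor(d['img'],cv2.COLOR_RGB2GRAY)
def circ(P):
    A=np.c_[2*P,np.ones(len(P))];x=np.linalg.lstsq(A,(P**2).sum(1),rcond=None)[0];return x[:2],np.sqrt(x[2]+x[:2]@x[:2])
# ring outer silhouette: z27 top outer radius126, from bright(>110) against dark bench
c0=proj(d,[541,-49.5,27]); 
for z,r0,lab in((27,126,'outer top'),):
    P=[]
    for a in np.radians(np.arange(0,360,3)):
        prof=[]
        rr=np.arange(r0-12,r0+14,0.5)
        for r in rr:
            u,v=proj(d,[541+r*np.cos(a),-49.5+r*np.sin(a),z]); prof.append(g[int(round(v)),int(round(u))] if 0<=v<480 and 0<=u<640 else 0)
        prof=np.array(prof,float); gr=np.convolve(prof,[1,1,1,-1,-1,-1],'valid')  # bright->dark outward
        k=gr.argmin() if False else np.argmax(-gr) 
        P.append((541+rr[k+3]*np.cos(a),-49.5+rr[k+3]*np.sin(a),abs(gr[k])))
    P=np.array(P)
    # only angles where top outer edge is silhouette
    Q=P[P[:,2]>150][:,:2]
    for _ in range(6):
        c,r=circ(Q);e=abs(np.hypot(*(Q-c).T)-r);Q=Q[e<max(1.5,2*np.median(e))]
    print(lab,c,r,len(Q))
E
```

```text
outer top [540.54567427 -49.51955333] 124.4520040162798 112
```

View pics/w24b.png

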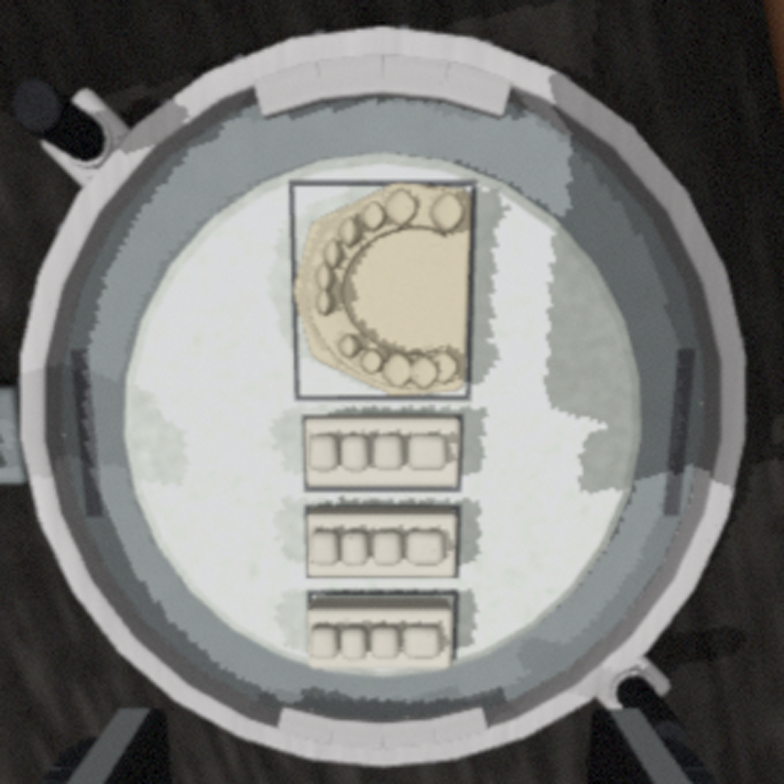

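```bash
python3 -c "
from h import *
st();go([464.9,270.5,120],np.radians(6.4))"
```

```text
27.73 tcp [462.2 176.4 222.2] x [-0.004  1.     0.   ] z [-0.  0. -1.] F [0.6 0.1 0.5] grip 0.598 q [0.22 0.16 1.68 0.   1.3  0.22]
offset [0.0941 0.0031 0.1022]
twist [-0.    -0.    -0.107]
twist [-0.     0.     3.034]
```

```bash
python3 -m inch '[{"fingers":60,"offset":[0.0941,0.0031,0.04],"twist":[0,0,-0.107]},{"fingers":60,"offset":[0.0941,0.0031,0.08],"twist":[0,0,-0.107]},{"fingers":60,"offset":[0.0941,0.0031,0.1],"twist":[0,0,-0.107]},{"fingers":60,"offset":[0.0941,0.0031,0.1],"twist":[0,0,-0.107]},{"fingers":60,"offset":[0.0941,0.0031,0.1],"twist":[0,0,-0.107]}]';python3 -m inch '[{"fingers":60,"offset":[0,0,0],"twist":[0,0,0]},{"fingers":60,"offset":[0,0,0],"twist":[0,0,0]},{"fingers":60,"offset":[0,0,0],"twist":[0,0,0]},{"fingers":60,"offset":[0,0,0],"twist":[0,0,0]}]';python3 -c "
from h import *
st();d=snap('wrist','w26');go([464.9,270.5,62],np.radians(6.4))"
```

```text
clock: 28.15
tool_pos: [461.9, 270.9, 118.2]
orientation: [-0.002, 0.666, 0.746, -0.004]
contact_force: [-1.7, -0.6, 0.3]
grip_width: 0.603
clock: 28.48
tool_pos: [465.1, 270.4, 124.5]
orientation: [0.001, 0.667, 0.745, 0.002]
contact_force: [0.7, -0.3, -0.5]
grip_width: 0.594
28.48 tcp [465.1 270.4 124.5] x [-0.111  0.994  0.001] z [ 0.003  0.001 -1.   ] F [ 0.7 -0.3 -0.5] grip 0.594 q [0.4  0.3  1.75 0.   1.08 0.29]
offset [-0.0001 -0.0001  0.0624]
twist [ 0.003 -0.001 -0.001]
twist [-2.000e-03 -5.000e-03  3.141e+00]
```

View pics/w26.png

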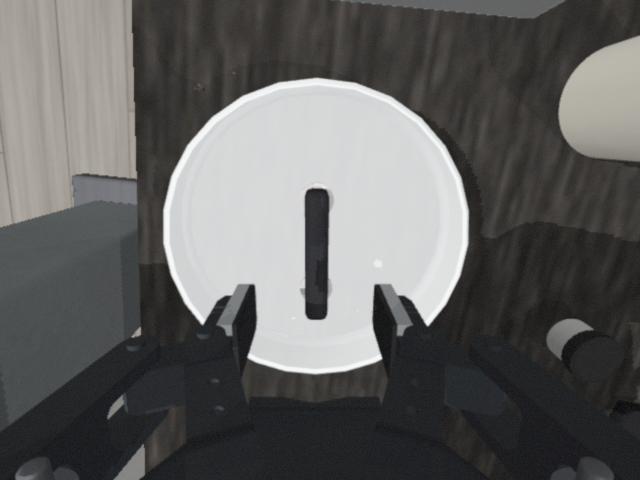

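```bash
python3 -c "
from h import *
d=load('w26');a=onz(d,317,188,78);b=onz(d,315.5,319,78);print(a,b,(a+b)/2,np.linalg.norm(a-b))"
python3 -m inch '[{"fingers":60,"offset":[0,0,0.025],"twist":[0,0,0]},{"fingers":60,"offset":[0,0,0.045],"twist":[0,0,0]},{"fingers":60,"offset":[0,0,0.056],"twist":[0,0,0]},{"fingers":60,"offset":[0,0,0.060],"twist":[0,0,0]},{"fingers":60,"offset":[0,0,0.062],"twist":[0,0,0]}]'; python3 -c "
from h import *
st()"
```

```text
[460.52232621 312.71505211  78.        ] [468.41516134 234.7134128   78.        ] [464.46874378 273.71423245  78.        ] 78.39995267997634
clock: 28.95
tool_pos: [463.9, 270.6, 60.9]
orientation: [-0.0, 0.667, 0.745, 0.0]
contact_force: [0.2, -0.2, 0.4]
grip_width: 0.596
28.95 tcp [463.9 270.6  60.9] x [-0.111  0.994  0.   ] z [ 0.  0. -1.] F [ 0.2 -0.2  0.4] grip 0.596 q [0.4  0.37 1.83 0.   0.94 0.29]
```

```bash
python3 -m inch '[{"fingers":40,"offset":[0,0,0],"twist":[0,0,0]},{"fingers":20,"offset":[0,0,0],"twist":[0,0,0]},{"fingers":5,"offset":[0,0,0],"twist":[0,0,0]},{"fingers":5,"offset":[0,0,0],"twist":[0,0,0]},{"fingers":5,"offset":[0,0,0],"twist":[0,0,0]}]';python3 -m inch '[{"fingers":5,"offset":[0,0,0],"twist":[0,0,0]},{"fingers":5,"offset":[0,0,0],"twist":[0,0,0]},{"fingers":5,"offset":[0,0,0],"twist":[0,0,0]}]'; python3 -c "
from h import *
st()"
```

```text
clock: 29.37
tool_pos: [465.0, 271.3, 62.2]
orientation: [0.001, 0.666, 0.746, 0.002]
contact_force: [-0.4, -0.9, 5.0]
grip_width: 0.145
clock: 29.62
tool_pos: [465.0, 271.3, 62.2]
orientation: [0.001, 0.666, 0.746, 0.002]
contact_force: [-0.2, 0.2, 6.3]
grip_width: 0.145
29.62 tcp [465.  271.3  62.2] x [-0.112  0.994  0.001] z [ 0.003  0.001 -1.   ] F [-0.2  0.2  6.3] grip 0.145 q [0.4  0.37 1.83 0.   0.94 0.29]
```

```bash
python3 -m inch '[{"fingers":5,"offset":[0,0,-0.015],"twist":[0,0,0]},{"fingers":5,"offset":[0,0,-0.035],"twist":[0,0,0]},{"fingers":5,"offset":[0,0,-0.06],"twist":[0,0,0]},{"fingers":5,"offset":[0,0,-0.085],"twist":[0,0,0]},{"fingers":5,"offset":[0,0,-0.105],"twist":[0,0,0]}]';python3 -m inch '[{"fingers":5,"offset":[0,0,0],"twist":[0,0,0]},{"fingers":5,"offset":[0,0,0],"twist":[0,0,0]},{"fingers":5,"offset":[0,0,0],"twist":[0,0,0]}]'; python3 -c "
from h import *
st();snap('wrist','w27');snap('side','s27');go([540.5,-49.5,165],np.radians(-17))"
```

```text
clock: 30.03
tool_pos: [463.4, 270.8, 167.0]
orientation: [-0.0, 0.666, 0.746, 0.0]
contact_force: [1.9, 0.5, -2.7]
grip_width: 0.143
clock: 30.28
tool_pos: [462.5, 270.3, 164.2]
orientation: [-0.001, 0.666, 0.746, -0.001]
contact_force: [-0.3, 0.2, -3.6]
grip_width: 0.145
30.28 tcp [462.5 270.3 164.2] x [-0.112  0.994 -0.001] z [-0.003 -0.001 -1.   ] F [-0.3  0.2 -3.6] grip 0.145 q [0.4  0.27 1.69 0.   1.18 0.29]
offset [-0.3265  0.0419 -0.0011]
twist [-0.004  0.002  0.409]
twist [-2.000e-03 -5.000e-03 -2.733e+00]
```

View pics/w27.png

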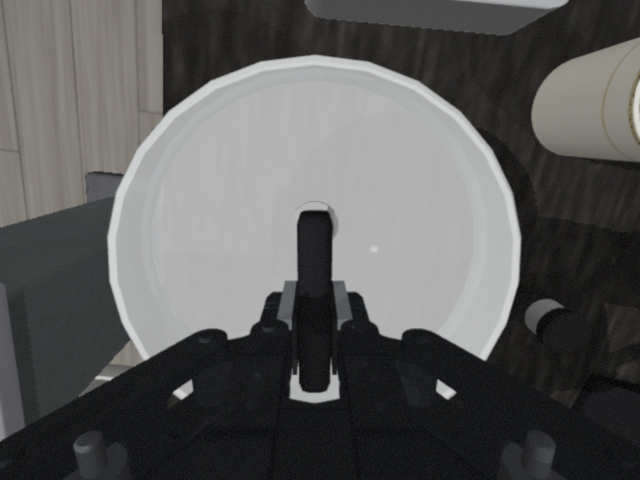

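View pics/s27.png

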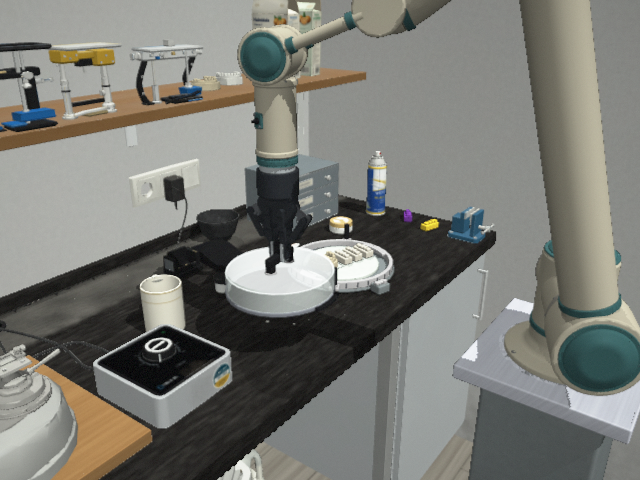

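```bash
python3 -c "
from h import *
d=load('w27')
for z in(176,180,184):
  a=onz(d,314.5,211,z);b=onz(d,315,389,z);print(z,(a+b)/2,np.linalg.norm(a-b))"
python3 -m inch '[{"fingers":5,"offset":[-0.323,0.0425,-0.001],"twist":[0,0,0.409]},{"fingers":5,"offset":[-0.323,0.0425,-0.001],"twist":[0,0,0.409]},{"fingers":5,"offset":[-0.323,0.0425,-0.001],"twist":[0,0,0.409]},{"fingers":5,"offset":[-0.323,0.0425,-0.001],"twist":[0,0,0.409]},{"fingers":5,"offset":[-0.323,0.0425,-0.001],"twist":[0,0,0.409]}]';python3 -c "
from h import *
st();go([540.5,-49.5,165],np.radians(-17))"
```

```text
176 [460.90471912 272.15240732 176.        ] 79.64336779412547
180 [460.67550718 274.19465413 180.        ] 77.17067122926541
184 [460.44629523 276.23690095 184.        ] 74.69797466440542
clock: 30.8
tool_pos: [513.0, 67.0, 164.9]
orientation: [-0.001, 0.804, 0.594, -0.001]
contact_force: [0.6, 0.1, -2.0]
grip_width: 0.145
30.8 tcp [513.   67.  164.9] x [ 0.293  0.956 -0.   ] z [-0.003  0.001 -1.   ] F [ 0.6  0.1 -2. ] grip 0.145 q [-0.01  0.24  1.73  0.    1.17  0.29]
offset [-0.1033  0.0604 -0.0002]
twist [-0.003  0.    -0.001]
twist [0.    0.004 3.141]
```

```bash
python3 -m inch '[{"fingers":5,"offset":[-0.105,0.0604,0],"twist":[0,0,0]},{"fingers":5,"offset":[-0.105,0.0604,0],"twist":[0,0,0]},{"fingers":5,"offset":[-0.105,0.0604,0],"twist":[0,0,0]},{"fingers":5,"offset":[-0.105,0.0604,0],"twist":[0,0,0]},{"fingers":5,"offset":[-0.105,0.0604,0],"twist":[0,0,0]}]';python3 -m inch '[{"fingers":5,"offset":[0,0,0],"twist":[0,0,0]},{"fingers":5,"offset":[0,0,0],"twist":[0,0,0]},{"fingers":5,"offset":[0,0,0],"twist":[0,0,0]},{"fingers":5,"offset":[0,0,0],"twist":[0,0,0]},{"fingers":5,"offset":[0,0,0],"twist":[0,0,0]}]';python3 -c "
from h import *
st();go([540,-51.3,110],np.radians(-17))"
```

```text
clock: 31.22
tool_pos: [540.5, -51.4, 164.7]
orientation: [-0.001, 0.805, 0.593, -0.001]
contact_force: [0.6, 0.6, -3.1]
grip_width: 0.146
clock: 31.63
tool_pos: [540.7, -48.3, 166.4]
orientation: [-0.0, 0.803, 0.595, 0.0]
contact_force: [-0.4, 0.3, -2.5]
grip_width: 0.146
31.63 tcp [540.7 -48.3 166.4] x [0.291 0.957 0.001] z [ 0.  0. -1.] F [-0.4  0.3 -2.5] grip 0.146 q [-0.22  0.27  1.68  0.    1.19  0.08]
offset [-0.0031  0.0002  0.0564]
twist [ 0.    -0.001  0.001]
twist [ 1.00e-03  0.00e+00 -3.14e+00]
```

```bash
python3 -m inch '[{"fingers":5,"offset":[-0.0031,0.0002,0.015],"twist":[0,0,0]},{"fingers":5,"offset":[-0.0031,0.0002,0.035],"twist":[0,0,0]},{"fingers":5,"offset":[-0.0031,0.0002,0.05],"twist":[0,0,0]},{"fingers":5,"offset":[-0.0031,0.0002,0.06],"twist":[0,0,0]},{"fingers":5,"offset":[-0.0031,0.0002,0.066],"twist":[0,0,0]}]';python3 -m inch '[{"fingers":5,"offset":[0,0,0],"twist":[0,0,0]},{"fingers":5,"offset":[0,0,0],"twist":[0,0,0]},{"fingers":5,"offset":[0,0,0],"twist":[0,0,0]},{"fingers":5,"offset":[0,0,0],"twist":[0,0,0]}]';python3 -c "
from h import *
st();go([540,-51.3,80],np.radians(-17));snap('wrist','w28');s=snap('scene','c28');crop(s,250,200,390,310,5.6,'c28c')"
```

```text
clock: 32.05
tool_pos: [539.5, -51.8, 99.2]
orientation: [-0.001, 0.804, 0.595, -0.0]
contact_force: [-0.6, -0.3, -2.3]
grip_width: 0.149
clock: 32.38
tool_pos: [541.0, -52.6, 101.4]
orientation: [0.001, 0.804, 0.595, 0.001]
contact_force: [-0.3, 1.0, -3.3]
grip_width: 0.144
32.38 tcp [541.  -52.6 101.4] x [0.293 0.956 0.001] z [ 0.002 -0.    -1.   ] F [-0.3  1.  -3.3] grip 0.144 q [-0.23  0.33  1.77  0.    1.04  0.07]
offset [ 0.0009 -0.0014  0.0214]
twist [ 0.002 -0.001 -0.   ]
twist [-1.000e-03 -4.000e-03  3.141e+00]
```

View pics/w28.png

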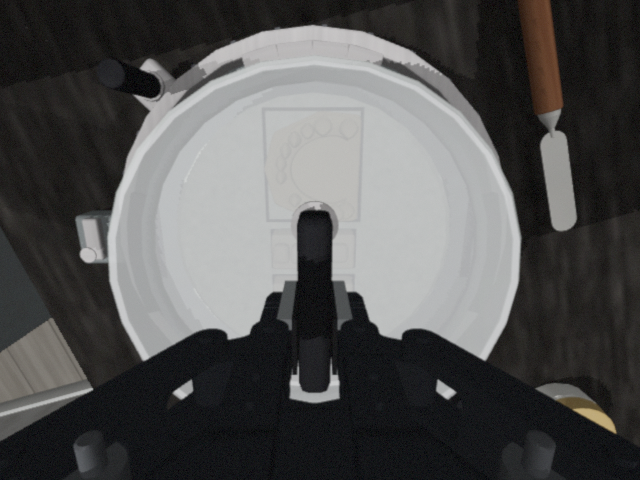

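View pics/c28c.png

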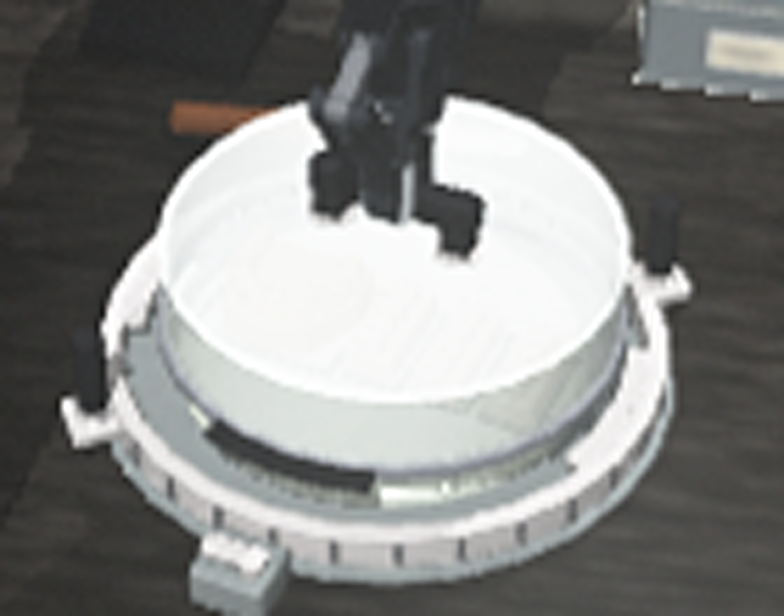

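```bash
python3 - <<'E'
from h import *
s=load('c28');f=lambda x,y,z:onz(s,250+(x+.5)/5.6-.5,200+(y+.5)/5.6-.5,z)[:2]
zl=101.4-62.2
L=f(206,428,zl+3),f(376,482,zl+3); print("lug ends",L,"mid",np.mean(L,0))
def circ(P):
    A=np.c_[2*P,np.ones(len(P))];x=np.linalg.lstsq(A,(P**2).sum(1),rcond=None)[0];return x[:2],np.sqrt(x[2]+x[:2]@x[:2])
# scene rim top front arc z=zl+48
P=np.array([f(x,y,zl+48) for x,y in[(160,240),(175,290),(225,340),(300,380),(390,400),(480,395),(560,360),(615,310),(632,250),(600,190),(540,140),(470,100),(215,155),(270,115)]]);print("scene rim",circ(P))
d=load('w28')
P=np.array([onz(d,*p,zl+48)[:2] for p in[(109,240),(118,190),(150,132),(200,88),(260,64),(315,59),(380,66),(440,95),(485,140),(510,185),(520,238),(112,290),(518,290),(145,360)]]);print("wrist rim",circ(P))
c=np.array([540.6,-49.5]);v=c-np.mean(L,0);print("lug dir",np.degrees(np.arctan2(v[1],v[0])),np.linalg.norm(v))
E
```

```text
lug ends (array([451.93284814,  16.15750211]), array([430.79581748, -58.39407852])) mid [441.36433281 -21.1182882 ]
scene rim (array([532.73665103, -52.94653612]), np.float64(99.65092629370032))
wrist rim (array([541.13897478, -50.98039243]), np.float64(97.83003114485795))
lug dir -15.96069546827513 103.21453002157968
```

```bash
python3 -m inch '[{"fingers":5,"offset":[0.0018,-0.001,0.006],"twist":[0.002,0,0]},{"fingers":5,"offset":[0.0018,-0.001,0.012],"twist":[0.002,0,0]},{"fingers":5,"offset":[0.0018,-0.001,0.017],"twist":[0.002,0,0]},{"fingers":5,"offset":[0.0018,-0.001,0.02],"twist":[0.002,0,0]},{"fingers":5,"offset":[0.0018,-0.001,0.02],"twist":[0.002,0,0]}]';python3 -m inch '[{"fingers":5,"offset":[0,0,0.001],"twist":[0,0,0]},{"fingers":5,"offset":[0,0,0.002],"twist":[0,0,0]},{"fingers":5,"offset":[0,0,0.003],"twist":[0,0,0]},{"fingers":5,"offset":[0,0,0.003],"twist":[0,0,0]}]';python3 -c "
from h import *
st()"
```

```text
clock: 32.9
tool_pos: [538.9, -50.3, 79.2]
orientation: [-0.002, 0.804, 0.595, -0.001]
contact_force: [-0.5, -0.4, -2.8]
grip_width: 0.147
clock: 33.23
tool_pos: [539.8, -50.4, 77.3]
orientation: [-0.001, 0.804, 0.595, -0.0]
contact_force: [0.0, -0.1, -3.8]
grip_width: 0.146
33.23 tcp [539.8 -50.4  77.3] x [0.293 0.956 0.   ] z [-0.002  0.001 -1.   ] F [ 0.  -0.1 -3.8] grip 0.146 q [-0.22  0.36  1.8   0.    0.98  0.07]
```

```bash
python3 -m inch '[{"fingers":5,"offset":[0,0,0.001],"twist":[0,0,0]},{"fingers":5,"offset":[0,0,0.002],"twist":[0,0,0]},{"fingers":5,"offset":[0,0,0.003],"twist":[0,0,0]},{"fingers":5,"offset":[0,0,0.0035],"twist":[0,0,0]},{"fingers":5,"offset":[0,0,0.0035],"twist":[0,0,0]}]';python3 -c "
from h import *
st()
s=snap('scene','c29');crop(s,250,200,390,310,5.6,'c29c');snap('wrist','w29')"
```

```text
clock: 33.65
tool_pos: [539.7, -50.4, 74.2]
orientation: [-0.001, 0.804, 0.595, -0.0]
contact_force: [-1.0, -0.0, 1.0]
grip_width: 0.146
33.65 tcp [539.7 -50.4  74.2] x [0.293 0.956 0.   ] z [-0.001  0.001 -1.   ] F [-1. -0.  1.] grip 0.146 q [-0.22  0.36  1.8   0.    0.98  0.07]
```

View pics/c29c.png

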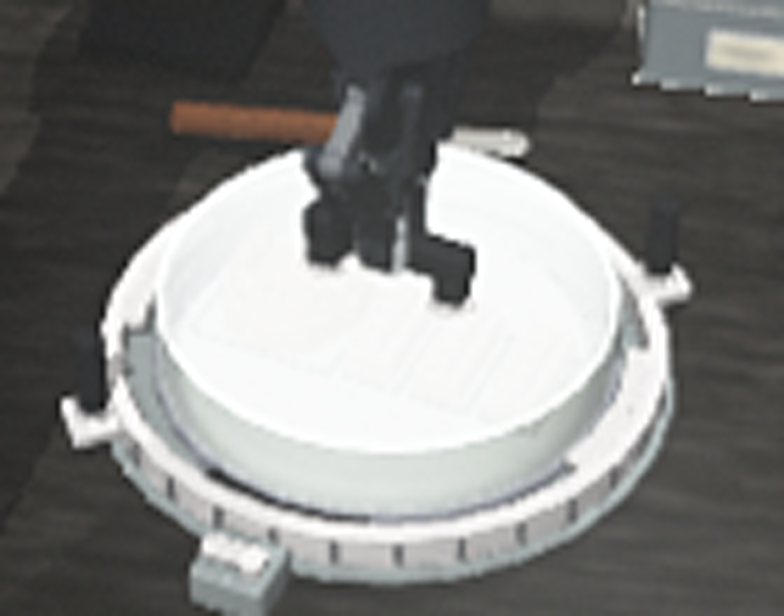

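View pics/w29.png

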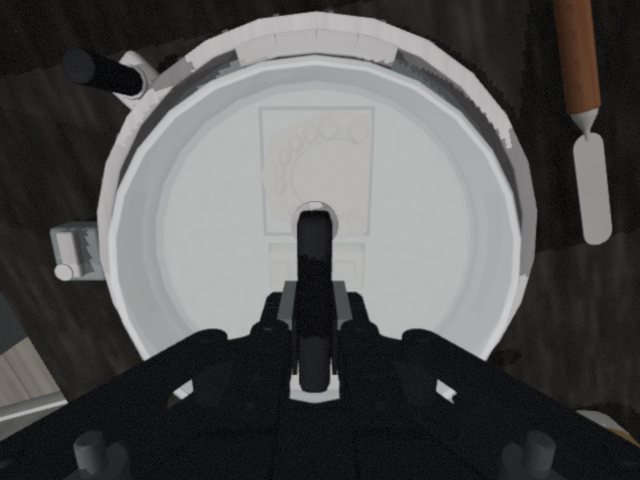

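```bash
python3 -m inch '[{"fingers":5,"offset":[0,0,0.001],"twist":[0,0,0]},{"fingers":20,"offset":[0,0,0.001],"twist":[0,0,0]},{"fingers":40,"offset":[0,0,0.0],"twist":[0,0,0]},{"fingers":50,"offset":[0,0,0.0],"twist":[0,0,0]},{"fingers":50,"offset":[0,0,0.0],"twist":[0,0,0]}]';python3 -m inch '[{"fingers":50,"offset":[0,0,-0.02],"twist":[0,0,0]},{"fingers":50,"offset":[0,0,-0.06],"twist":[0,0,0]},{"fingers":50,"offset":[-0.04,0,-0.1],"twist":[0,0,0]},{"fingers":50,"offset":[-0.08,0,-0.13],"twist":[0,0,0]},{"fingers":50,"offset":[-0.12,0,-0.13],"twist":[0,0,0]}]';python3 -m inch '[{"fingers":50,"offset":[0,0,0],"twist":[0,0,0]},{"fingers":50,"offset":[0,0,0],"twist":[0,0,0]},{"fingers":50,"offset":[0,0,0],"twist":[0,0,0]}]';python3 -c "
from h import *
st()
s=snap('scene','c30');crop(s,250,200,390,310,5.6,'c30c');snap('wrist','w30');s=snap('side','s30');crop(s,300,200,420,310,6,'s30c')"
```

```text
clock: 34.17
tool_pos: [540.1, -50.5, 73.9]
orientation: [-0.001, 0.804, 0.595, -0.0]
contact_force: [0.1, -0.6, -0.6]
grip_width: 0.5
clock: 34.58
tool_pos: [512.2, -149.0, 203.6]
orientation: [0.002, 0.803, 0.596, 0.002]
contact_force: [1.5, -1.4, -0.8]
grip_width: 0.501
clock: 34.83
tool_pos: [509.6, -148.3, 199.0]
orientation: [-0.001, 0.804, 0.594, -0.0]
contact_force: [1.1, -0.1, 0.4]
grip_width: 0.499
34.83 tcp [ 509.6 -148.3  199. ] x [0.294 0.956 0.001] z [-0.002  0.002 -1.   ] F [ 1.1 -0.1  0.4] grip 0.499 q [-0.41  0.23  1.65  0.    1.26 -0.12]
```

View pics/c30c.png

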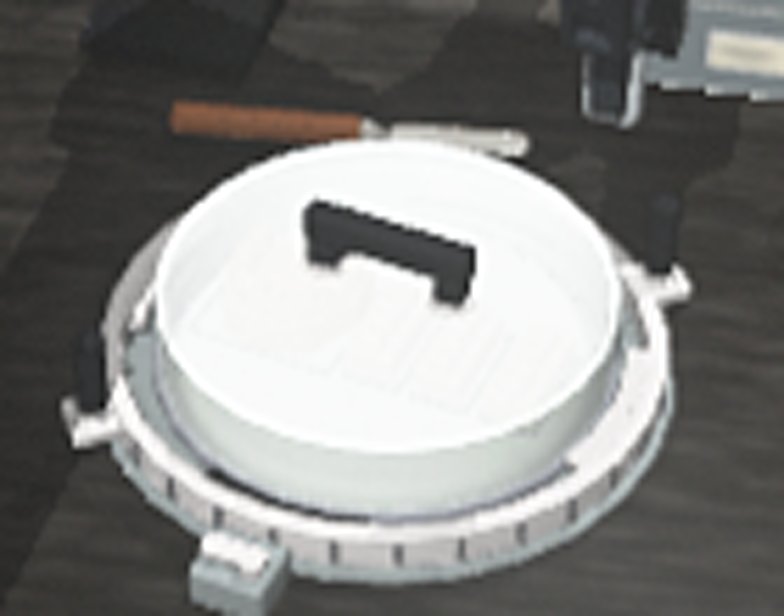

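View pics/w30.png

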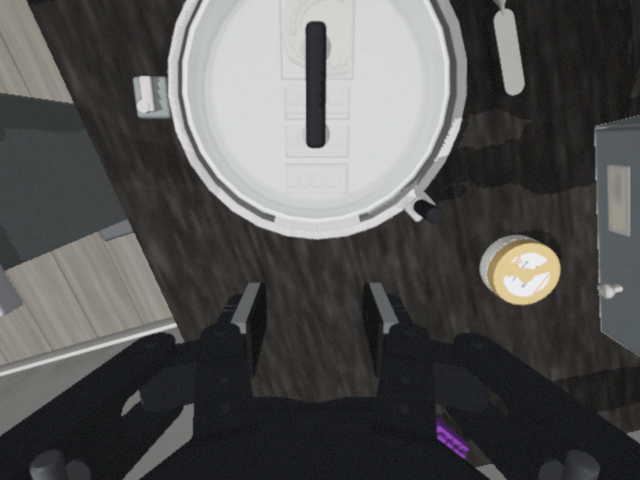

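View pics/s30c.png

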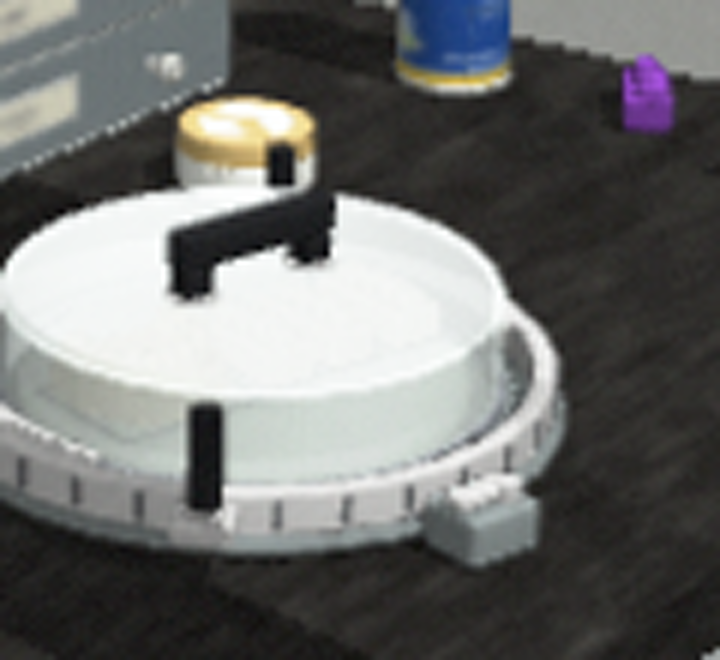

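```bash
python3 - <<'E'
from h import *
d=load('w30')
a=onz(d,316,22,90);b=onz(d,315.5,147,90);v=a-b;print("bar",(a+b)/2,np.linalg.norm(v),np.degrees(np.arctan2(v[1],v[0]))-90)
s=load('c30');f=lambda x,y,z:onz(s,250+(x+.5)/5.6-.5,200+(y+.5)/5.6-.5,z)[:2]
print("scene bar top ends",(f(315,203,90)+f(476,252,90))/2)
print("post right",onz(d,430,212,66), onz(d,417,207,27))
E
```

```text
bar [538.94865086 -51.65150877  90.        ] 76.63498777547511 -17.229747406221065
scene bar top ends [536.50369877 -51.43459482]
post right [ 600.24403857 -163.63450928   66.        ] [ 600.08715109 -167.11674377   27.        ]
```

```bash
python3 -c "
from h import *
st();go([602.5,-166.5,105],np.radians(28))"
```

```text
34.98 tcp [ 509.8 -147.2  198.5] x [0.291 0.957 0.001] z [-0.003  0.002 -1.   ] F [0.3 0.7 0.9] grip 0.496 q [-0.41  0.23  1.65  0.    1.26 -0.12]
offset [0.0084 0.0947 0.0931]
twist [-0.003 -0.003 -0.784]
twist [-0.003  0.004  2.357]
```

```bash
python3 -m inch '[{"fingers":60,"offset":[0.0084,0.0947,0.02],"twist":[0,0,-0.784]},{"fingers":60,"offset":[0.0084,0.0947,0.04],"twist":[0,0,-0.784]},{"fingers":60,"offset":[0.0084,0.0947,0.06],"twist":[0,0,-0.784]},{"fingers":60,"offset":[0.0084,0.0947,0.08],"twist":[0,0,-0.784]},{"fingers":60,"offset":[0.0084,0.0947,0.093],"twist":[0,0,-0.784]}]';python3 -m inch '[{"fingers":60,"offset":[0,0,0],"twist":[0,0,-0.17]},{"fingers":60,"offset":[0,0,0],"twist":[0,0,-0.17]},{"fingers":60,"offset":[0,0,0],"twist":[0,0,-0.17]},{"fingers":60,"offset":[0,0,0],"twist":[0,0,-0.17]},{"fingers":60,"offset":[0,0,0],"twist":[0,0,-0.17]}]';python3 -c "
from h import *
st();go([602.5,-166.5,38],np.radians(28));snap('wrist','w31')"
```

```text
clock: 35.4
tool_pos: [602.6, -166.2, 102.1]
orientation: [-0.004, 0.579, 0.816, -0.001]
contact_force: [-1.2, 0.4, -0.5]
grip_width: 0.601
clock: 35.82
tool_pos: [603.0, -167.3, 106.1]
orientation: [-0.001, 0.511, 0.86, 0.0]
contact_force: [1.0, -0.8, 0.8]
grip_width: 0.599
35.82 tcp [ 603.  -167.3  106.1] x [-0.478  0.879  0.002] z [-0.002  0.001 -1.   ] F [ 1.  -0.8  0.8] grip 0.599 q [-0.38  0.44  1.58  0.    1.13 -0.88]
offset [0.0008 0.     0.0681]
twist [-0.001 -0.002  0.009]
twist [ 3.000e-03 -2.000e-03 -3.132e+00]
```

View pics/w31.png

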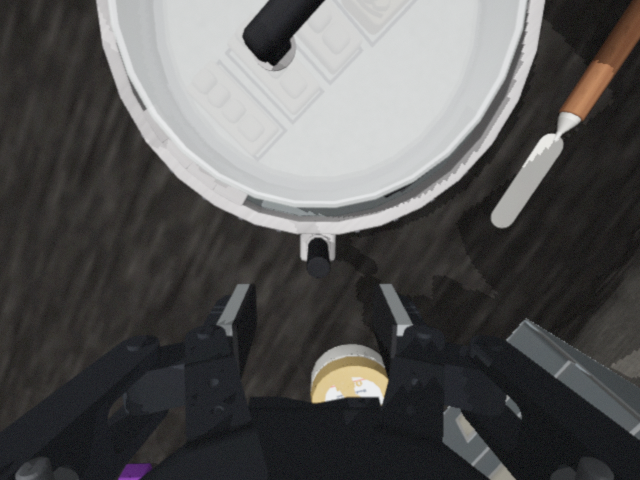

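```bash
python3 -m inch '[{"fingers":60,"offset":[0.001,0.001,0.03],"twist":[0,0,0.009]},{"fingers":60,"offset":[0.001,0.001,0.05],"twist":[0,0,0.009]},{"fingers":60,"offset":[0.001,0.001,0.062],"twist":[0,0,0.009]},{"fingers":50,"offset":[0.001,0.001,0.067],"twist":[0,0,0.009]},{"fingers":40,"offset":[0.001,0.001,0.067],"twist":[0,0,0.009]}]';python3 -m inch '[{"fingers":25,"offset":[0,0,0],"twist":[0,0,0]},{"fingers":25,"offset":[0,0,0],"twist":[0,0,0]},{"fingers":25,"offset":[0,0,0],"twist":[0,0,0]}]';python3 -c "
from h import *
st();snap('wrist','w32')"
```

```text
clock: 36.28
tool_pos: [602.4, -166.2, 38.2]
orientation: [-0.002, 0.515, 0.857, -0.0]
contact_force: [-0.3, -0.3, -0.3]
grip_width: 0.401
clock: 36.53
tool_pos: [604.0, -167.0, 40.5]
orientation: [0.0, 0.515, 0.857, 0.0]
contact_force: [0.7, 0.4, 0.1]
grip_width: 0.247
36.53 tcp [ 604.  -167.    40.5] x [-0.47   0.883 -0.   ] z [ 0.001  0.    -1.   ] F [0.7 0.4 0.1] grip 0.247 q [-0.38  0.51  1.65  0.    0.99 -0.87]
```

View pics/w32.png

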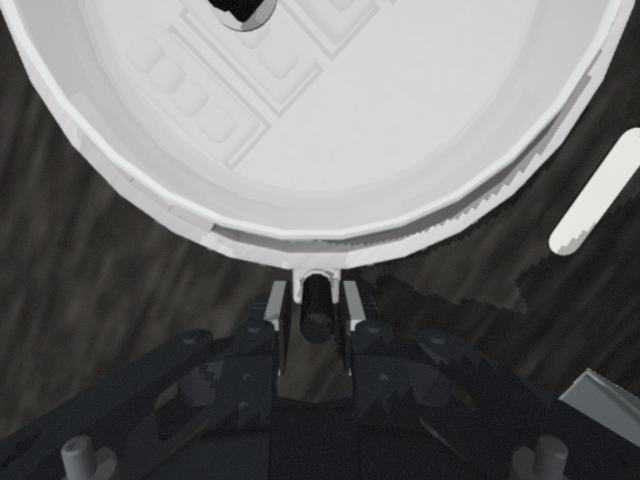

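```bash
python3 -m inch '[{"fingers":25,"offset":[0.0007,-0.014,0],"twist":[0,0,0.1047]},{"fingers":25,"offset":[0.0029,-0.0279,0],"twist":[0,0,0.2094]},{"fingers":25,"offset":[0.0066,-0.0414,0],"twist":[0,0,0.3142]},{"fingers":25,"offset":[0.0116,-0.0545,0],"twist":[0,0,0.4189]},{"fingers":25,"offset":[0.018,-0.067,0],"twist":[0,0,0.5236]}]';python3 -m inch '[{"fingers":25,"offset":[0.0007,-0.014,0],"twist":[0,0,0.1047]},{"fingers":25,"offset":[0.0029,-0.0279,0],"twist":[0,0,0.2094]},{"fingers":25,"offset":[0.0066,-0.0414,0],"twist":[0,0,0.3142]},{"fingers":25,"offset":[0.0116,-0.0545,0],"twist":[0,0,0.4189]},{"fingers":25,"offset":[0.018,-0.067,0],"twist":[0,0,0.5236]}]';python3 -c "
from h import *
st();go([540.5,-49.7,40])"
```

```text
clock: 37.0
tool_pos: [537.5, -182.7, 40.5]
orientation: [0.001, 0.721, 0.693, 0.001]
contact_force: [4.0, 2.1, -0.7]
grip_width: 0.249
clock: 37.42
tool_pos: [471.2, -163.1, 40.6]
orientation: [0.002, 0.876, 0.482, 0.001]
contact_force: [3.1, -0.6, -1.6]
grip_width: 0.25
37.42 tcp [ 471.2 -163.1   40.6] x [0.535 0.845 0.001] z [ 0.004 -0.002 -1.   ] F [ 3.1 -0.6 -1.6] grip 0.25 q [-0.47  0.35  1.94  0.    0.85  0.09]
offset [ 0.1329 -0.002   0.0007]
```

```bash
python3 -m inch '[{"fingers":25,"offset":[0.0007,-0.014,0],"twist":[0,0,0.1047]},{"fingers":25,"offset":[0.0029,-0.0279,0],"twist":[0,0,0.2094]},{"fingers":25,"offset":[0.0066,-0.0414,0],"twist":[0,0,0.3142]},{"fingers":25,"offset":[0.0116,-0.0545,0],"twist":[0,0,0.4189]},{"fingers":25,"offset":[0.018,-0.067,0],"twist":[0,0,0.5236]}]';python3 -m inch '[{"fingers":25,"offset":[0.0001,-0.003,0],"twist":[0,0,0.022]},{"fingers":25,"offset":[0.0002,-0.006,0],"twist":[0,0,0.045]},{"fingers":25,"offset":[0.0002,-0.007,0],"twist":[0,0,0.052]},{"fingers":25,"offset":[0.0002,-0.007,0],"twist":[0,0,0.052]}]';python3 -c "
from h import *
st();go([540.5,-49.7,40]);snap('wrist','w33')"
```

```text
clock: 37.83
tool_pos: [422.0, -111.2, 40.4]
orientation: [0.0, 0.971, 0.239, 0.0]
contact_force: [0.2, 0.8, 0.5]
grip_width: 0.247
clock: 38.17
tool_pos: [420.8, -108.2, 40.6]
orientation: [0.003, 0.976, 0.218, 0.001]
contact_force: [0.2, -10.5, -3.7]
grip_width: 0.249
38.17 tcp [ 420.8 -108.2   40.6] x [0.905 0.426 0.   ] z [ 0.003 -0.006 -1.   ] F [  0.2 -10.5  -3.7] grip 0.249 q [-0.41  0.27  2.08 -0.01  0.79  0.73]
offset [ 0.1332 -0.002   0.0006]
```

View pics/w33.png

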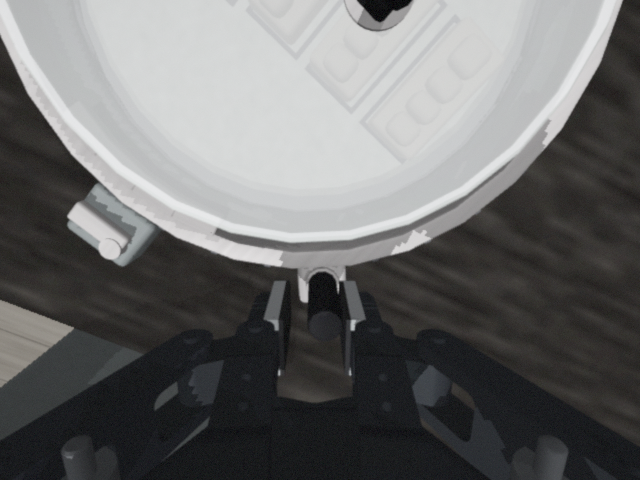

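```bash
python3 -m inch '[{"fingers":25,"offset":[0,0.006,0],"twist":[0,0,-0.03]},{"fingers":45,"offset":[0,0.006,0],"twist":[0,0,-0.03]},{"fingers":55,"offset":[0,0.006,0],"twist":[0,0,-0.03]},{"fingers":55,"offset":[0,0.006,-0.01],"twist":[0,0,-0.03]},{"fingers":55,"offset":[0,0.006,-0.04],"twist":[0,0,-0.03]}]';python3 -m inch '[{"fingers":55,"offset":[0,0,-0.04],"twist":[0,0,0]},{"fingers":55,"offset":[0,0,-0.08],"twist":[0,0,0]},{"fingers":55,"offset":[-0.03,0,-0.12],"twist":[0,0,0]},{"fingers":55,"offset":[-0.06,0,-0.15],"twist":[0,0,0]},{"fingers":55,"offset":[-0.06,0,-0.17],"twist":[0,0,0]}]';python3 -m inch '[{"fingers":55,"offset":[0,0,0],"twist":[0,0,0]},{"fingers":55,"offset":[0,0,0],"twist":[0,0,0]},{"fingers":55,"offset":[0,0,0],"twist":[0,0,0]},{"fingers":55,"offset":[0,0,0],"twist":[0,0,0]}]';python3 -c "
from h import *
st();d=snap('wrist','w34');s=snap('scene','c34');crop(s,250,200,390,310,5.6,'c34c')"
```

```text
clock: 38.63
tool_pos: [418.2, -108.7, 77.4]
orientation: [-0.003, 0.973, 0.231, -0.004]
contact_force: [-0.5, 0.2, 0.2]
grip_width: 0.552
clock: 39.05
tool_pos: [364.9, -137.6, 251.9]
orientation: [-0.0, 0.973, 0.231, -0.001]
contact_force: [0.1, -0.3, -1.1]
grip_width: 0.551
clock: 39.38
tool_pos: [367.6, -136.7, 248.4]
orientation: [-0.002, 0.973, 0.232, -0.002]
contact_force: [0.3, -0.4, 0.2]
grip_width: 0.549
39.38 tcp [ 367.6 -136.7  248.4] x [ 0.893  0.45  -0.002] z [-0.004  0.003 -1.   ] F [ 0.3 -0.4  0.2] grip 0.549 q [-0.53 -0.01  1.81  0.    1.35  0.57]
```

View pics/w34.png

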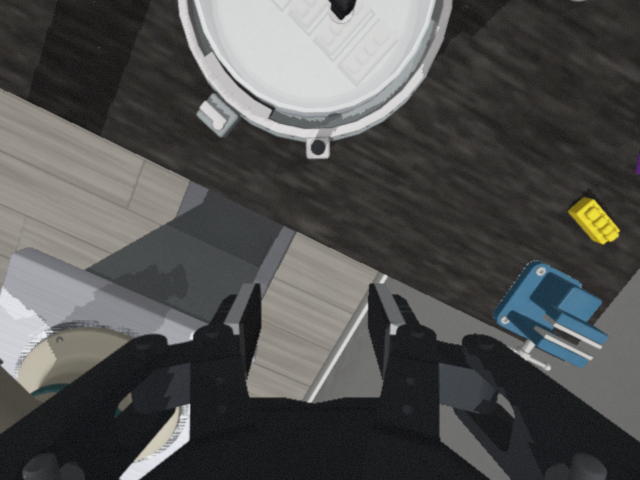

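View pics/c34c.png

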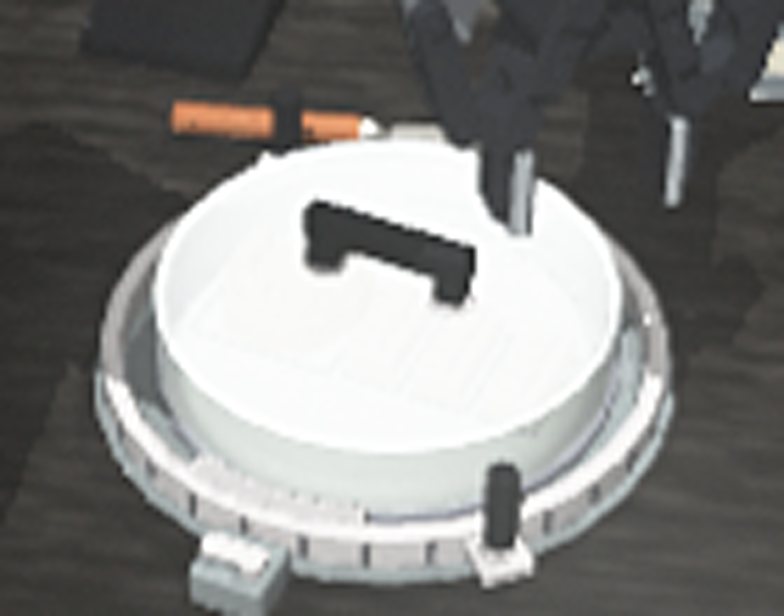

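```bash
python3 - <<'E'
from h import *
d=load('w34');s=load('c34')
crop(d,180,80,470,170,2.7,'w34c')
c=np.array([540.5,-49.7])
for n,w in (("wrist top",onz(d,318,147.5,66)),("scene top",onz(s,250+503/5.6,200+471/5.6,64))):
    v=w[:2]-c;print(n,np.round(w),np.hypot(*v),"pot angle",np.degrees(np.arctan2(v[1],v[0]))+17)
w=onz(d,216,115,28)[:2]-c;print("block",np.degrees(np.arctan2(w[1],w[0]))+17)
s=observe();v=np.array([420.8,-108.2])-c;print("tcp at stop",np.degrees(np.arctan2(v[1],v[0]))+17)
E
```

```text
wrist top [ 422. -113.   66.] 134.12899287010345 pot angle -134.7794707627616
scene top [ 422. -112.   64.] 134.12644627185446 pot angle -135.48663067711584
block 180.97191588141052
tcp at stop -136.95423169951118
```

View pics/w34c.png

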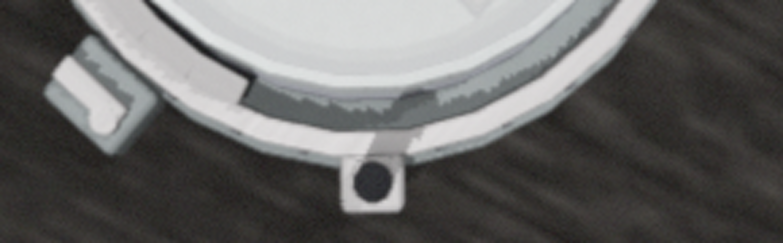

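```bash
python3 -c "
from h import *
from plant import hand_in
st();print(hand_in());s=snap('scene','cend')"
```

```text
39.48 tcp [ 367.7 -136.8  248.3] x [ 0.893  0.451 -0.003] z [-0.004  0.003 -1.   ] F [ 0.2  0.3 -1.2] grip 0.552 q [-0.53 -0.01  1.81  0.    1.35  0.57]
the job is handed in; nothing more can be done
None
the job is handed in; nothing more can be done
```

The curing pot is loaded and locked, and the job was handed in at about 39.5 s of the 210 s allowed; no verdict came back.

I turned the ring anticlockwise to its stop and stood the three white sections and the arch in their outlines. The lid then went on its seat with its lugs on the marks, and I turned the ring clockwise to its stop.

What the last checks showed:
- **Models:** before the lid went on, the wrist picture showed all four standing teeth up inside their outlines. They were within about 2 mm by eye, and the outlines still show through the lid.
- **Lid:** it looked level in two views, about 2.5 mm from the pot axis by the wrist camera and turned within about 0.5° of the pot. The scene camera put it about 4 mm off; both are inside the 10 mm limit.
- **Ring:** both cameras put the right post at about -135° from the pot's +x (-134.8° and -135.5°), which is the locked position. The arm was clear of everything at hand-in.
- **Bystanders:** nothing looked moved in the pictures, but I did not measure the spatula, paste pot, jar or mug at the end. The purple and yellow look-alikes were left alone.

The wrist and scene cameras disagreed with each other by 2 to 3 mm throughout. The picture I tried to take after hand-in was refused, so there is no view of the last second.

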